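Close the sample jars and tray them up

TASK

Pull the measuring probe up out of the red jar and stand it in the glass rinse beaker, the same end down, and in whatever order suits close every open sample jar with the lid of its own colour, seated fully down on the neck, and stand the closed jars upright in the grey storage tray. Two or three jars besides the red one are out today, so a lid whose jar is not there is simply spare and can stay; leave the timer and the little brown vial beside them alone.

Things in the scene. Friction and masses are not known exactly. Their poses are not given: they have to be found in the camera images.
- jar_red_mid (a point): Open sample jar with a red neck and red bands round its white wall, loose, 58 mm high, body 46 mm across up to 42 mm, then a neck 32 mm across; straight bore 24 mm wide, floor 5 mm up. 0.1 to 0.21 kg. The point is on its axis half-way up (29 mm above the underside); z is its axis, up. Always there; the probe stands in it at the start.
- jar_blue_mid (a point): Open sample jar with a blue neck and blue bands round its white wall, loose, 58 mm high, body 46 mm across up to 42 mm, then a neck 32 mm across; straight bore 24 mm wide, floor 5 mm up. 0.1 to 0.21 kg. The point is on its axis half-way up (29 mm above the underside); z is its axis, up. Sometimes absent.
- jar_green_mid (a point): Open sample jar with a green neck and green bands round its white wall, loose, 58 mm high, body 46 mm across up to 42 mm, then a neck 32 mm across; straight bore 24 mm wide, floor 5 mm up. 0.1 to 0.21 kg. The point is on its axis half-way up (29 mm above the underside); z is its axis, up. Sometimes absent.
- jar_yellow_mid (a point): Open sample jar with a yellow neck and yellow bands round its white wall, loose, 58 mm high, body 46 mm across up to 42 mm, then a neck 32 mm across; straight bore 24 mm wide, floor 5 mm up. 0.1 to 0.21 kg. The point is on its axis half-way up (29 mm above the underside); z is its axis, up. Sometimes absent.
- lid_red_mid (a point): Red cap, loose, 44 mm across, 16 mm high, open below: its skirt (38 mm inside, 12 mm deep) drops loosely over a 32 mm jar neck until the top rests on the neck; its middle is then 25 mm above the jar's, a closed jar 62 mm high. Lids differ only in colour. 0.03 kg. Lies opening down. The point is on its axis half-way up (8 mm); z is its axis, up.
- lid_blue_mid (a point): Blue cap, loose, 44 mm across, 16 mm high, open below: its skirt (38 mm inside, 12 mm deep) drops loosely over a 32 mm jar neck until the top rests on the neck; its middle is then 25 mm above the jar's, a closed jar 62 mm high. Lids differ only in colour. 0.03 kg. Lies opening down. The point is on its axis half-way up (8 mm); z is its axis, up. Always there, even without its jar.
- lid_green_mid (a point): Green cap, loose, 44 mm across, 16 mm high, open below: its skirt (38 mm inside, 12 mm deep) drops loosely over a 32 mm jar neck until the top rests on the neck; its middle is then 25 mm above the jar's, a closed jar 62 mm high. Lids differ only in colour. 0.03 kg. Lies opening down. The point is on its axis half-way up (8 mm); z is its axis, up. Always there, even without its jar.
- lid_yellow_mid (a point): Yellow cap, loose, 44 mm across, 16 mm high, open below: its skirt (38 mm inside, 12 mm deep) drops loosely over a 32 mm jar neck until the top rests on the neck; its middle is then 25 mm above the jar's, a closed jar 62 mm high. Lids differ only in colour. 0.03 kg. Lies opening down. The point is on its axis half-way up (8 mm); z is its axis, up. Always there, even without its jar.
- probe_mid (a point): Pen-shaped measuring probe, black with an orange sleeve on its upper half, 135 mm long, 10 mm by 12 mm across, 0.03 kg, loose, standing and leaning up to about 20 degrees in the red jar. The point is its centre; its y axis runs along it, from the lower end to the upper; x is across its 10 mm, z across its 12 mm.
- probe_tip (a point): The lower end of the probe (67.5 mm along -y from its middle).
- beaker_mid (a point): Glass rinse beaker, loose, 0.25 kg, 69 mm high, 51 mm in diameter, 42 mm wide inside, floor 2 mm above the underside. The point is on its axis half-way up (34.5 mm above the underside).
- tray: Fixed grey storage tray, 150 mm (its x) by 320 mm (its y), rim 20 mm high, walls 4 mm, floor 4 mm above the worktop, with a small steel grip beyond each short end (22 mm past the end, 22 mm high). Origin at the centre of its underside, on the worktop. Room for four jars in a row along its y, for instance 75 mm apart.
- timer: White timer, 60 x 66 x 20 mm, a loose bystander that is to be left alone. Origin at the centre of its underside.
- vial_1: Small brown capped vial, 23 mm in diameter, 46 mm high, a loose bystander that is to be left alone. Origin at the centre of its underside.
Mind the look-alikes: they are no part of the job. Leave any purple or turquoise look-alike of the part that bears jar_red_mid alone. Of the things shaped like the part that bears lid_yellow_mid, the yellow one is meant.

How it is judged:
At the end, for the whole second after the job is handed in: Every jar stands upright (0.1 rad) on the tray floor, axis within 60 mm (x) and 140 mm (y) of its centre, with the lid of its colour on (axes within 6 mm, 0.1 rad, middles 19-30 mm apart); the probe stands in the upright beaker, lower end within 28 mm of its axis, under 25 mm up (horizontal distance between lid_red_mid and jar_red_mid below 0.006 m and z of lid_red_mid in the frame of jar_red_mid between 0.019 and 0.03 m and angle between the z axis of lid_red_mid and the z axis of jar_red_mid, either way round below 0.1 rad and angle between each of jar_red_mid, jar_blue_mid, jar_green_mid, jar_yellow_mid, beaker_mid's own z axis and vertical below 0.1 rad and x of jar_red_mid in the frame of tray between -0.06 and 0.06 m and y of jar_red_mid in the frame of tray between -0.14 and 0.14 m and height (world z) of each of jar_red_mid, jar_blue_mid, jar_green_mid, jar_yellow_mid below 0.04 m and horizontal distance between lid_blue_mid and jar_blue_mid below 0.006 m and z of lid_blue_mid in the frame of jar_blue_mid between 0.019 and 0.03 m and angle between the z axis of lid_blue_mid and the z axis of jar_blue_mid, either way round below 0.1 rad and x of jar_blue_mid in the frame of tray between -0.06 and 0.06 m and y of jar_blue_mid in the frame of tray between -0.14 and 0.14 m and horizontal distance between lid_green_mid and jar_green_mid below 0.006 m and z of lid_green_mid in the frame of jar_green_mid between 0.019 and 0.03 m and angle between the z axis of lid_green_mid and the z axis of jar_green_mid, either way round below 0.1 rad and x of jar_green_mid in the frame of tray between -0.06 and 0.06 m and y of jar_green_mid in the frame of tray between -0.14 and 0.14 m and horizontal distance between lid_yellow_mid and jar_yellow_mid below 0.006 m and z of lid_yellow_mid in the frame of jar_yellow_mid between 0.019 and 0.03 m and angle between the z axis of lid_yellow_mid and the z axis of jar_yellow_mid, either way round below 0.1 rad and x of jar_yellow_mid in the frame of tray between -0.06 and 0.06 m and y of jar_yellow_mid in the frame of tray between -0.14 and 0.14 m and horizontal distance between probe_tip and beaker_mid below 0.028 m and height (world z) of probe_tip below 0.025 m and height (world z) of probe_mid above 0.045 m); the robot touches nothing.
It fails at once if the timer is pushed aside (more than 40 mm) or knocked over (distance of timer from where it was at the start of the episode above 0.04 m or angle between timer's own z axis and vertical above 0.6 rad).
It fails at once if the brown vial is pushed aside (more than 40 mm) or knocked over (distance of vial_1 from where it was at the start of the episode above 0.04 m or angle between vial_1's own z axis and vertical above 0.6 rad).
Of jar_blue, jar_green, jar_yellow only 2 to 3 are there at a start; the rules pass over those that are not, and their reading is None.
At some moment in a run one of jar_red, jar_blue, jar_green, jar_yellow, lid_red, lid_blue, lid_green, lid_yellow may be knocked a few centimetres aside while the robot is not near it.
Once in a run the grip may slacken for a moment while it holds something.
It also fails if it takes over 210 s, if anything falls off the work surface, if the arm or the gripper's body presses on something with over 40 N, if the wrist force passes 120 N, or if a joint passes its speed limit or range.

ROBOT

A 6-joint arm with a two-finger parallel gripper is mounted at the origin on a cart in front of the work surface, level with it; the furniture and walls round the work are solid. World frame = base frame: x ahead of the robot, y to its left, z up, the work surface at z = 0. Lengths are in m, angles in rad, forces in N, time in s.
With the tool pointing down it reaches from about 0.425 to 0.95 m from the base axis. Payload 14.7 kg.
Tool frame: the origin (TCP) lies at the very end of the fingers, on their centre line; the grasp point (between the pads) lies 19 mm behind it (r.tcp_to_grasp is the distance from the TCP to the grasp point, in m); z points along the fingers, x is the direction in which the jaws open and shut, and the axes are right-handed (so a half turn about z gives the same grasp; the last joint's range is limited). The gripper opens to 85 mm and grips with 20 to 120 N. Pads are 22 mm wide; open, the fingers measure 114 mm over their backs; the gripper's body (76 mm by 85 mm) begins 54 mm behind the grasp point. The pads swing forward as they close: fully open they stand 13 mm farther back than shut.
Start: joints at [1.134, 0.48, 1.596, -0, 1.065, -0.047], TCP at [0.247, 0.601, 0.231] pointing down, gripper open.
Joint ranges: [-2.75, 2.75], [-0.82, 2.05], [0.23, 2.67], [-1.56, 4.7], [0.09, 2.69], [-2.92, 2.92]. Speed limits (rad/s): [1.89, 1.89, 2.39, 3.01, 3.01, 3.01].

INTERFACE

Orientations are given as a unit quaternion [w, x, y, z].
In Python, from rig import r gives the robot as it stands. The module is installed in compiled form; this text tells all that it offers.
- The arm moves only by the shell command python3 -m handwheel 'ROWS'. ROWS is JSON, a list of rows, each an object with "hand": the closure, from 0 (fully open) to 1 (shut); "dp": the shift along the tool's x, y, z in m, a list of three; "yaw": the turn about the tool's z in rad. A call has 1 to 20 rows; each row shifts and turns the pose as measured when the row begins, along the tool's axes as they then stand; what a row does not reach is not made up. A row lasts 1/10 s, in which the tool goes at most 50 mm and 8.59 degrees, less where a joint would pass 70% of its speed; a pose out of reach is approached as far as the arm can. A call is refused whole if a number of a shift passes 0.05 or a number of a turn 0.15, either way. A call with a gripper value outside its range is refused whole. The fingers move at their own pace and stop on an object; the grip force is fixed at half the most. Time passes only in rows, so rows that do not move let the fingers close. It gives the time, the measured TCP pose, the force and the opening at its end, in the units of the state.
- r.sense(): the state, without advancing time (a new reading comes with each control period).
- r.snapshot(name): name is "scene" or "top"; returns a dict with "frame" (400x640x3 uint8, red, green, blue), "range_z" (400x640 float32, m along the optical axis (not along the pixel's ray), 0 where there is no reading), "camera_matrix" (3x3 intrinsics, pixels), "T" (4x4, takes a point from camera to world coordinates). Camera axes: x right, y up, looking along -z (the intrinsics and any distortion apply to the point x, -y, -z); pixel columns grow to the right and rows downward; lengths in m; the calibration is good to about 2 mm. A picture is of the moment at which its call begins.
- r.close_job(): hands the job in, once; it reports no verdict.
Trained networks look in a picture, given as the dict that the camera call returned (one of the last four; its "shot" number tells which), for a name from the list of things; names that differ only in an ending like _2 or _b are one class to them, and where a whole thing is asked for, a point or a joint stands for the part that bears it (a point fixed in the world has none). Each returns a list of dicts, best first, with "confidence" (0 to 1); they miss things now and then, are a little off and sometimes report something else, mostly with a low value. They report only what shows in the picture. A call takes as long as a camera call. They do not tell look-alikes from the thing itself.
- r.outline_of(target, picture): "mask" (400x640 bool, what is visible of it) and "bbox" ([left, top, width, height] in pixels, round what is visible of it).
The state is a dict: "time_s": time; "qpos": joint angles; "joint_vel": joint speeds; "effort": joint torques, N m; "tool_pos": TCP position; "eef_rot": TCP orientation; "ft_force": force on the tool from outside, world axes, zero at the start; "ft_torque": the same for the moment, N m; "opening": finger opening in m.
Only numpy, scipy, OpenCV 4.12 (cv2) and the standard library are available. Lean on these libraries where they do the work, as an engineer would, in place of code of your own. Each camera call takes 0.05 s, during which the arm holds its last target.

## Working session

There is one attempt and no reset: what is moved stays moved. The work goes in short steps, Python scripts to look and compute and a shell command to move; the robot and the scene stay as the last step left them, time stands still between calls to the robot, and variables do not carry over. Pictures are saved under pics/ and viewed, and the job is handed in when it is done.

```bash
ls; mkdir -p pics; python3 - <<'E'
from rig import r
import cv2
print(r.sense()); print(r.tcp_to_grasp)
for n in("scene","top"):
    p=r.snapshot(n); cv2.imwrite(f"pics/{n}0.png",p["frame"][:,:,::-1]); print(n,p["camera_matrix"],p["T"],p.keys())
E
```

```text
pics
{'time_s': 0.0, 'qpos': array([ 1.13439895e+00,  4.80842916e-01,  1.59687383e+00, -2.46941997e-06,
        1.06505754e+00, -4.65936443e-02]), 'joint_vel': array([ 0.00071893,  0.00154695,  0.00065227,  0.00039981, -0.0001798 ,
        0.00101779]), 'effort': array([ 4.60995507e-03, -9.50658631e+01, -4.30173826e+01,  1.42194704e-04,
        1.18643997e-02,  1.97646409e-05]), 'tool_pos': array([0.24681312, 0.60088653, 0.2306652 ]), 'eef_rot': array([ 3.06660520e-04,  8.30663979e-01,  5.56773746e-01, -5.05002291e-04]), 'ft_force': array([0.5742156 , 0.96008753, 0.01802501]), 'ft_torque': array([-0.01358731, -0.0012848 ,  0.00501485]), 'opening': 0.08544916640093712}
0.0187
scene [[375.81771515   0.         319.53256652]
 [  0.         375.81771515 203.27365116]
 [  0.           0.           1.        ]] [[ 6.28765121e-01  3.05459782e-01 -7.15086529e-01 -2.28149679e-01]
 [-7.77595131e-01  2.47568060e-01 -5.77975664e-01 -5.61940569e-01]
 [ 4.84264750e-04  9.19458741e-01  3.93186201e-01  5.23035027e-01]
 [ 0.00000000e+00  0.00000000e+00  0.00000000e+00  1.00000000e+00]] dict_keys(['frame', 'range_z', 'camera_matrix', 'T', 'shot'])
top [[377.34818976   0.         315.87925587]
 [  0.         377.34818976 197.18162009]
 [  0.           0.           1.        ]] [[-0.02426179  0.99584937 -0.08772342  0.46021915]
 [-0.99945008 -0.02614602 -0.02039417  0.0865562 ]
 [-0.02260314  0.08718038  0.99593608  1.04149796]
 [ 0.          0.          0.          1.        ]] dict_keys(['frame', 'range_z', 'camera_matrix', 'T', 'shot'])
```

View pics/scene0.png

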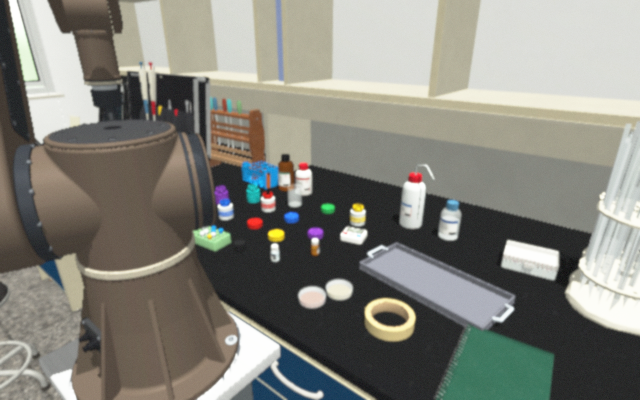

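View pics/top0.png

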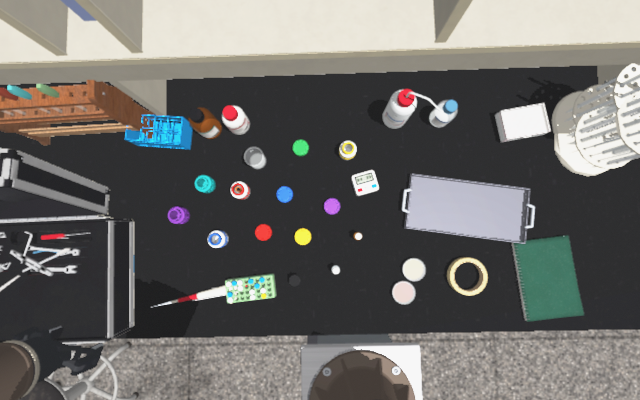

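The top view shows jars red (240,190), blue (217,239) and yellow (347,149), with purple (178,215) and turquoise (204,184) jar look-alikes. The lids are green (300,148), blue (285,195), red (263,232) and yellow (303,237), with a purple look-alike lid (332,206). The beaker is at (255,157), the timer at (365,182), the vial at (358,236) and the tray at (467,208). I don't see a green jar. Next I'll measure positions.

```bash
cat > h.py <<'E'
from rig import r
import numpy as np, cv2
from scipy.spatial.transform import Rotation as R
def snap(n): return r.snapshot(n)
def cloud(p):
    K=p["camera_matrix"]; z=p["range_z"].astype(float); v,u=np.mgrid[0:400,0:640]
    X=(u-K[0,2])/K[0,0]*z; Y=-(v-K[1,2])/K[1,1]*z
    return np.stack([X,Y,-z],-1)@p["T"][:3,:3].T+p["T"][:3,3]
def find(t,p,n=2):
    P=cloud(p); out=[]
    for d in r.outline_of(t,p)[:n]:
        m=d["mask"]&(p["range_z"]>0); q=P[m]
        if len(q)<5: continue
        out.append((round(d["confidence"],2),d["bbox"],m,q))
    return out
def circ(q):  # min enclosing circle of xy after trimming
    (c,rad)=cv2.minEnclosingCircle(q[:,:2].astype(np.float32)); return np.round(c,4),round(rad,4)
def show(p,name,box=None,s=4):
    f=p["frame"][:,:,::-1]
    if box: l,t,w,h=box; f=f[t:t+h,l:l+w]; f=cv2.resize(f,None,fx=s,fy=s,interpolation=cv2.INTER_CUBIC)
    cv2.imwrite("pics/"+name,f)
def st():
    s=r.sense(); q=s["eef_rot"]; M=R.from_quat([q[1],q[2],q[3],q[0]]).as_matrix(); return s,M
def to(x,y,z,xdir=None):
    "delta in tool axes to world TCP; xdir: wanted jaw direction deg in world"
    s,M=st(); d=M.T@(np.array([x,y,z])-s["tool_pos"]); print("tcp",s["tool_pos"].round(4),"t",round(s["time_s"],2),"dtool",d.round(4))
    a=np.degrees(np.arctan2(M[1,0],M[0,0])); print("jaw deg",a.round(1))
    if xdir is not None:
        e=(xdir-a+90)%180-90; print("yaw need (tool, z down => -)",round(np.radians(-e),3))
E
python3 - <<'E'
from h import *
p=snap("top"); 
for c in "red blue green yellow".split():
  for k in("jar","lid"):
    for cf,b,m,q in find(f"{k}_{c}_mid",p,1):
        top=q[q[:,2]>np.percentile(q[:,2],95)-.006]
        print(k,c,cf,b,"zmax",q[:,2].max().round(3),"topcirc",circ(top),"med",np.median(top,0).round(4))
for k in("beaker_mid","timer","vial_1","tray","probe_mid"):
    for cf,b,m,q in find(k,p,2):
        top=q[q[:,2]>np.percentile(q[:,2],95)-.006]
        print(k,cf,b,q.min(0).round(3),q.max(0).round(3),"topcirc",circ(top))
show(p,"c1.png",(150,125,220,150),3)
show(snap("scene"),"c2.png",(190,150,200,120),4)
E
```

```text
jar red 0.72 [169.9, 208.4, 18.2, 13.3] zmax 0.061 topcirc (array([0.5102, 0.4836]), 0.016) med [0.5102 0.4829 0.0557]
lid red 0.76 [257.4, 226.3, 12.8, 15.2] zmax 0.021 topcirc (array([0.4591, 0.2553]), 0.0225) med [0.4595 0.254  0.015 ]
jar blue 0.65 [209.8, 228.5, 15.9, 24.5] zmax 0.06 topcirc (array([0.4442, 0.3757]), 0.0164) med [0.4439 0.3755 0.0563]
lid blue 0.7 [276.5, 190.1, 15.0, 11.5] zmax 0.02 topcirc (array([0.5604, 0.1947]), 0.0213) med [0.5615 0.1948 0.0151]
jar yellow 0.61 [338.4, 139.9, 13.0, 18.5] zmax 0.06 topcirc (array([0.6766, 0.0203]), 0.0165) med [0.6779 0.0207 0.056 ]
lid yellow 0.75 [296.5, 229.5, 14.9, 13.2] zmax 0.021 topcirc (array([0.4447, 0.1478]), 0.0213) med [0.4457 0.1478 0.0149]
beaker_mid 0.91 [240.7, 148.2, 26.4, 22.7] [ 0.632  0.245 -0.006] [0.698 0.293 0.072] topcirc (array([0.6582, 0.2698]), 0.0262)
timer 0.58 [351.7, 169.1, 25.7, 27.5] [ 0.554 -0.058 -0.002] [0.622 0.008 0.023] topcirc (array([ 0.5876, -0.025 ]), 0.0387)
vial_1 0.58 [354.5, 231.3, 10.3, 10.9] [ 0.431 -0.014 -0.004] [0.453 0.012 0.048] topcirc (array([ 4.424e-01, -4.000e-04]), 0.0087)
tray 0.71 [402.7, 176.3, 133.3, 67.4] [ 0.413 -0.476 -0.005] [ 0.607 -0.124  0.025] topcirc (array([ 0.509 , -0.2982]), 0.1758)
probe_mid 0.37 [402.2, 175.6, 131.1, 68.2] [ 0.414 -0.478 -0.005] [ 0.604 -0.126  0.025] topcirc (array([ 0.5116, -0.2986]), 0.1763)
```

```bash
python3 - <<'E'
from h import *
p=snap("top"); P=cloud(p)
t=[x for x in find("tray",p,1)][0][3]
f=t[(t[:,2]>.012)&(t[:,2]<.026)]; print(cv2.minAreaRect(f[:,:2].astype(np.float32)), len(f))
for cf,b,m,q in find("beaker_mid",p,1): print(np.percentile(q,[2,50,98],axis=0).round(4))
s=snap("scene"); 
for cf,b,m,q in find("probe_mid",s,1): print("probe scene",cf,b,q[np.argsort(q[:,2])][::max(1,len(q)//12)].round(3))
for cf,b,m,q in find("probe_mid",p,1): print("probe top",cf,b,q[np.argsort(q[:,2])][::max(1,len(q)//12)].round(3))
E
```

```text
((0.5094389319419861, -0.3001070022583008), (0.3490526080131531, 0.15053647756576538), 81.32268524169922) 676
[[ 0.6345  0.2455 -0.0028]
 [ 0.6636  0.2742  0.0226]
 [ 0.6829  0.3075  0.0692]]
probe scene 0.16 [260.1, 191.4, 13.6, 20.5] [[ 0.644  0.418 -0.001]
 [ 0.567  0.291  0.008]
 [ 0.556  0.298  0.014]
 [ 0.56   0.292  0.018]
 [ 0.578  0.291  0.023]
 [ 0.553  0.303  0.028]
 [ 0.568  0.295  0.033]
 [ 0.564  0.295  0.037]
 [ 0.557  0.316  0.041]
 [ 0.568  0.299  0.042]
 [ 0.56   0.309  0.049]
 [ 0.566  0.296  0.054]
 [ 0.567  0.325  0.058]]
```

View pics/c1.png

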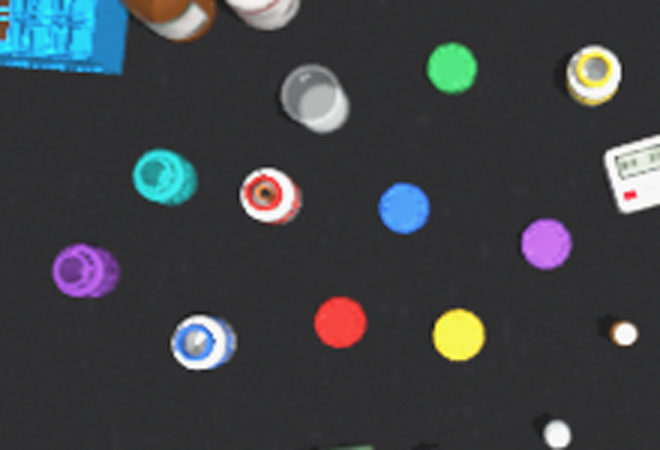

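View pics/c2.png

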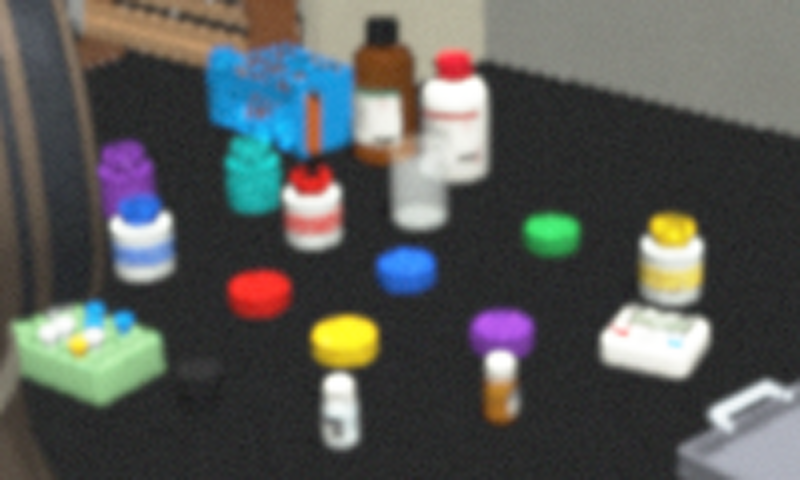

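```bash
python3 - <<'E'
from h import *
p=snap("top"); P=cloud(p)
b=P[180:200,230:252].reshape(-1,3); f=p["frame"][180:200,230:252].reshape(-1,3)
i=b[:,2]>.02; 
ring=b[(b[:,2]>.048)&(b[:,2]<.064)]; print("red ring",circ(ring),len(ring)); 
print("high",np.c_[b,f][b[:,2]>.065].round(3))
hs=cv2.cvtColor(p["frame"],cv2.COLOR_RGB2HSV)
s=snap("scene"); Q=cloud(s); F=s["frame"].astype(int)
sub=(slice(168,200),slice(262,276))
for v in range(168,200):
  row=[(u,)+tuple(F[v,u])+tuple(Q[v,u].round(3)) for u in range(264,274) if F[v,u,0]>F[v,u,2]+60 and F[v,u,0]>F[v,u,1]+30]
  if row: print(v,[tuple(float(y) for y in x) for x in row[len(row)//2:len(row)//2+1]], len(row))
show(p,"c3.png",(225,145,45,55),10); show(s,"c4.png",(245,160,50,55),10)
E
```

```text
red ring (array([0.5733, 0.3149]), 0.0164) 75
high [[4.600e-01 8.700e-02 1.041e+00 4.700e+01 4.700e+01 4.800e+01]
 [5.700e-01 2.990e-01 1.340e-01 2.170e+02 1.500e+02 1.070e+02]
 [5.700e-01 2.970e-01 1.320e-01 2.290e+02 1.430e+02 7.800e+01]
 [5.700e-01 2.940e-01 1.340e-01 2.140e+02 1.280e+02 7.100e+01]
 [5.680e-01 3.010e-01 1.330e-01 2.350e+02 1.530e+02 9.700e+01]
 [5.670e-01 2.980e-01 1.360e-01 2.230e+02 1.310e+02 6.300e+01]
 [5.670e-01 2.960e-01 1.350e-01 1.190e+02 7.600e+01 5.600e+01]
 [5.670e-01 2.930e-01 1.360e-01 5.200e+01 5.200e+01 5.500e+01]
 [5.670e-01 2.910e-01 1.360e-01 1.460e+02 8.900e+01 5.600e+01]
 [5.650e-01 3.010e-01 1.330e-01 2.420e+02 1.670e+02 1.090e+02]
 [5.650e-01 2.980e-01 1.360e-01 2.190e+02 1.280e+02 6.800e+01]
 [5.650e-01 2.960e-01 1.370e-01 7.100e+01 5.800e+01 5.500e+01]
 [5.650e-01 2.930e-01 1.360e-01 5.200e+01 5.200e+01 5.400e+01]
 [5.650e-01 2.910e-01 1.360e-01 5.600e+01 5.000e+01 4.900e+01]
 [5.670e-01 2.930e-01 1.170e-01 1.590e+02 8.500e+01 3.900e+01]
 [5.630e-01 3.020e-01 1.320e-01 2.030e+02 1.600e+02 1.330e+02]
 [5.630e-01 2.990e-01 1.350e-01 2.000e+02
[... 1256 characters left out ...]
 58.0, 0.564, 0.295, 0.101)] 3
184 [(268.0, 189.0, 105.0, 56.0, 0.567, 0.298, 0.096)] 3
185 [(268.0, 187.0, 101.0, 54.0, 0.567, 0.298, 0.093)] 3
186 [(268.0, 182.0, 100.0, 54.0, 0.568, 0.3, 0.089)] 3
187 [(269.0, 142.0, 95.0, 81.0, 0.569, 0.297, 0.085)] 2
191 [(270.0, 118.0, 41.0, 39.0, 0.698, 0.431, -0.001)] 3
192 [(269.0, 117.0, 30.0, 29.0, 0.571, 0.3, 0.066)] 7
193 [(268.0, 109.0, 33.0, 31.0, 0.57, 0.304, 0.062)] 9
194 [(268.0, 175.0, 41.0, 39.0, 0.566, 0.3, 0.061)] 9
195 [(268.0, 221.0, 42.0, 36.0, 0.565, 0.299, 0.058)] 9
196 [(268.0, 225.0, 42.0, 38.0, 0.568, 0.303, 0.052)] 9
197 [(268.0, 209.0, 65.0, 57.0, 0.566, 0.301, 0.05)] 8
198 [(268.0, 209.0, 130.0, 124.0, 0.568, 0.303, 0.045)] 6
```

View pics/c3.png

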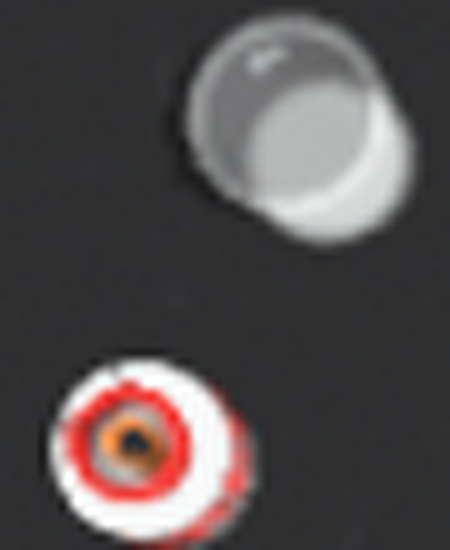

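View pics/c4.png

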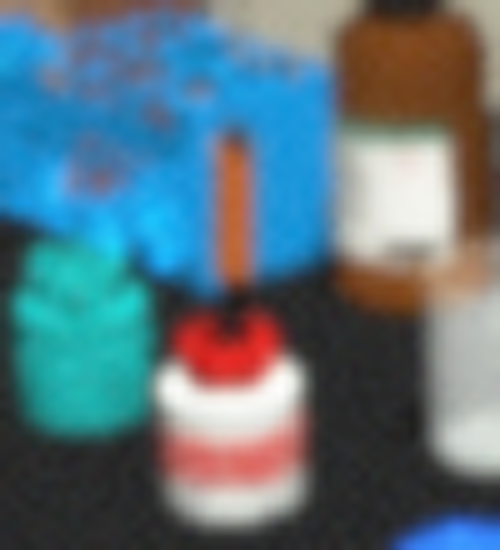

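```bash
python3 -c "
from h import *
to(.568,.302,.17,-25)"
```

```text
tcp [0.247  0.6012 0.2313] t 1.25 dtool [-0.1548  0.4107  0.0613]
jaw deg 67.7
yaw need (tool, z down => -) -1.524
```

```bash
python3 -m handwheel '[{"hand":0,"dp":[-0.017,0.045,0],"yaw":0},{"hand":0,"dp":[-0.017,0.045,0],"yaw":0},{"hand":0,"dp":[-0.017,0.045,0],"yaw":0},{"hand":0,"dp":[-0.017,0.045,0],"yaw":0},{"hand":0,"dp":[-0.017,0.045,0],"yaw":0},{"hand":0,"dp":[-0.017,0.045,0],"yaw":0},{"hand":0,"dp":[-0.017,0.045,0],"yaw":0},{"hand":0,"dp":[-0.017,0.045,0],"yaw":0},{"hand":0,"dp":[0,0,0],"yaw":-0.14},{"hand":0,"dp":[0,0,0],"yaw":-0.14},{"hand":0,"dp":[0,0,0],"yaw":-0.14},{"hand":0,"dp":[0,0,0],"yaw":-0.14},{"hand":0,"dp":[0,0,0],"yaw":-0.14},{"hand":0,"dp":[0,0,0],"yaw":-0.14},{"hand":0,"dp":[0,0,0],"yaw":-0.14},{"hand":0,"dp":[0,0,0],"yaw":-0.14},{"hand":0,"dp":[0,0,0],"yaw":-0.14},{"hand":0,"dp":[0,0,0],"yaw":-0.14}]'; python3 -c "
from h import *
to(.568,.302,.17,-25)"
```

```text
time_s: 3.05
tool_pos: [0.5407, 0.3279, 0.2313]
eef_rot: [0.001, 0.251, 0.968, 0.002]
ft_force: [-0.0, 0.4, -1.2]
opening: 0.0853
tcp [0.5407 0.3279 0.2313] t 3.05 dtool [-0.0364 -0.0096  0.0613]
jaw deg 150.9
yaw need (tool, z down => -) -0.071
```

```bash
python3 -m handwheel '[{"hand":0,"dp":[-0.018,-0.005,0.025],"yaw":-0.035},{"hand":0,"dp":[-0.018,-0.005,0.025],"yaw":-0.035},{"hand":0,"dp":[0,0,0],"yaw":0}]'; python3 -c "
from h import *
to(.568,.302,.092,-25)
p=snap('top');show(p,'d1.png',(200,130,120,90),6)
p=snap('scene');show(p,'d2.png',(220,100,120,120),5)"
```

```text
time_s: 3.35
tool_pos: [0.5692, 0.3027, 0.1812]
eef_rot: [0.002, 0.212, 0.977, 0.003]
ft_force: [-0.3, 1.2, -0.2]
opening: 0.0856
tcp [0.5692 0.3027 0.1812] t 3.35 dtool [ 0.0011 -0.0017  0.0891]
jaw deg 155.5
yaw need (tool, z down => -) 0.009
```

View pics/d2.png

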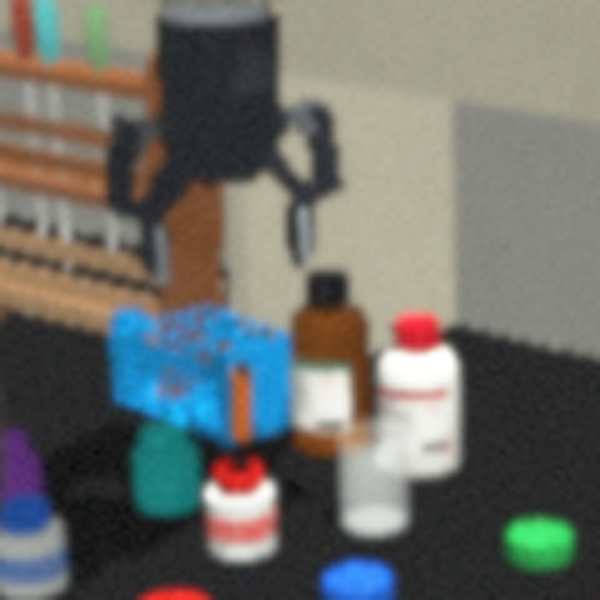

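The probe (crop 243,400) sits between the open fingers (155 and 300). Descending to close on it.

```bash
python3 -m handwheel '[{"hand":0,"dp":[0.001,-0.002,0.03],"yaw":0},{"hand":0,"dp":[0,0,0.03],"yaw":0},{"hand":0,"dp":[0,0,0.029],"yaw":0},{"hand":0,"dp":[0,0,0],"yaw":0},{"hand":1,"dp":[0,0,0],"yaw":0},{"hand":1,"dp":[0,0,0],"yaw":0},{"hand":1,"dp":[0,0,0],"yaw":0},{"hand":1,"dp":[0,0,0],"yaw":0},{"hand":1,"dp":[0,0,0],"yaw":0},{"hand":1,"dp":[0,0,0],"yaw":0},{"hand":1,"dp":[0,0,0],"yaw":0},{"hand":1,"dp":[0,0,0],"yaw":0}]'; python3 -c "
from h import *
to(.568,.302,.092,-25)
p=snap('scene');show(p,'d3.png',(220,100,120,120),5)"
```

```text
time_s: 4.65
tool_pos: [0.5727, 0.3101, 0.1069]
eef_rot: [0.01, 0.214, 0.977, 0.009]
ft_force: [-0.1, -0.3, -0.5]
opening: 0.0058
tcp [0.5727 0.3101 0.1069] t 4.65 dtool [ 0.0011 -0.0096  0.0147]
jaw deg 155.3
yaw need (tool, z down => -) 0.005
```

View pics/d3.png

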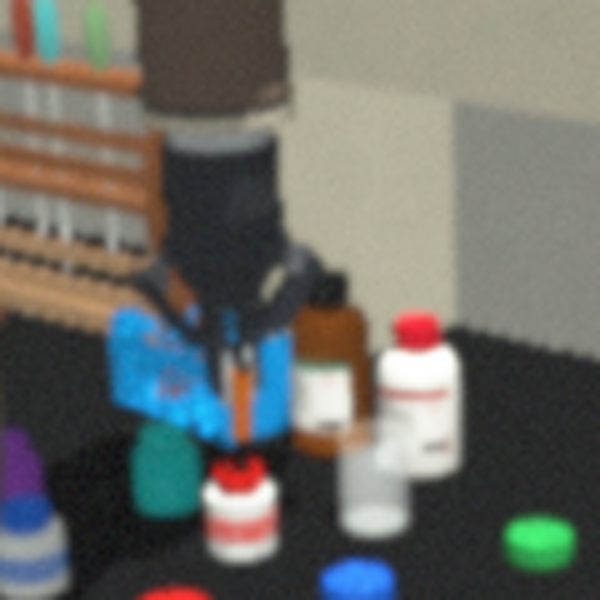

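```bash
python3 -m handwheel '[{"hand":1,"dp":[0,0,0],"yaw":0},{"hand":1,"dp":[0,0,0],"yaw":0}]'; python3 -c "
from h import *
print(st()[1].round(4))
p=snap('scene');show(p,'d4.png',(245,155,50,50),12)"
```

```text
time_s: 4.9
tool_pos: [0.5726, 0.31, 0.1067]
eef_rot: [0.01, 0.214, 0.977, 0.009]
ft_force: [-0.0, 0.3, -0.4]
opening: 0.006
[[-0.9082  0.4179  0.0229]
 [ 0.4183  0.9082  0.014 ]
 [-0.0149  0.0223 -0.9996]]
```

View pics/d4.png

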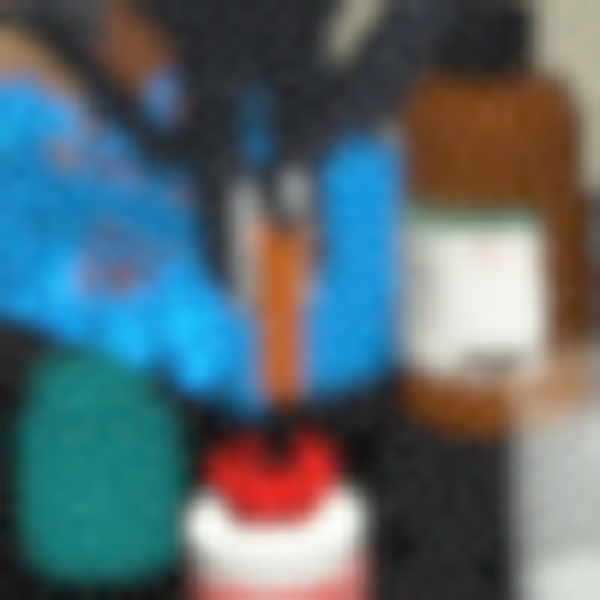

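```bash
python3 -m handwheel '[{"hand":0,"dp":[0,0,0],"yaw":0},{"hand":0,"dp":[0,0,0],"yaw":0},{"hand":0,"dp":[0,0,0],"yaw":0},{"hand":0,"dp":[0,0,0],"yaw":0},{"hand":0,"dp":[0,0,0],"yaw":0},{"hand":0,"dp":[0,0,0],"yaw":0}]'; python3 -c "
from h import *
to(.568,.302,.095,-25)
p=snap('scene');show(p,'d5.png',(245,155,50,50),12); Q=cloud(p);F=p['frame'].astype(int)
for v in range(168,190):
  row=[Q[v,u] for u in range(262,276) if F[v,u,0]>F[v,u,2]+60 and F[v,u,0]>F[v,u,1]+30]
  if row: print(v,len(row),np.median(row,0).round(3))"
```

```text
time_s: 5.55
tool_pos: [0.5726, 0.31, 0.1066]
eef_rot: [0.01, 0.214, 0.977, 0.009]
ft_force: [0.8, -0.3, -0.2]
opening: 0.085
tcp [0.5726 0.31   0.1066] t 5.55 dtool [ 0.001  -0.0094  0.0114]
jaw deg 155.3
yaw need (tool, z down => -) 0.005
175 2 [0.562 0.292 0.13 ]
176 2 [0.561 0.292 0.127]
177 3 [0.564 0.293 0.122]
178 3 [0.565 0.294 0.119]
179 3 [0.565 0.294 0.115]
180 3 [0.563 0.293 0.112]
181 3 [0.565 0.295 0.108]
182 3 [0.565 0.296 0.104]
183 3 [0.562 0.293 0.101]
184 3 [0.564 0.295 0.098]
185 3 [0.565 0.297 0.093]
186 3 [0.567 0.296 0.09 ]
187 2 [0.568 0.298 0.086]
```

View pics/d5.png

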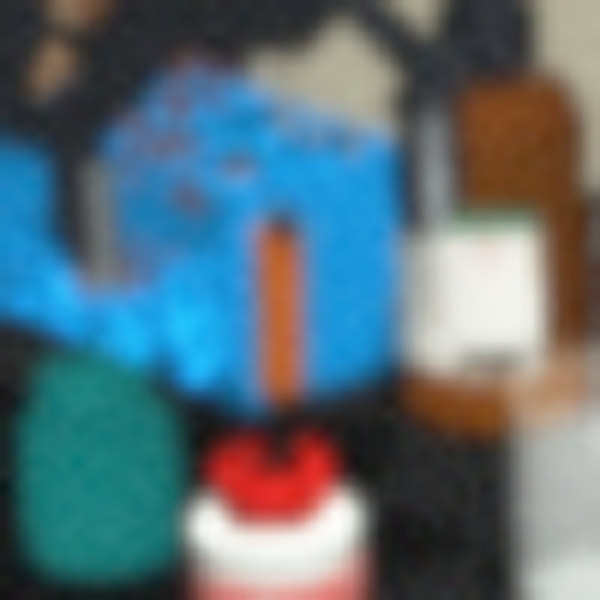

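```bash
python3 -m handwheel '[{"hand":0,"dp":[0,-0.007,0],"yaw":0},{"hand":0,"dp":[0,-0.006,0.005],"yaw":0},{"hand":0,"dp":[0,0,0.006],"yaw":0},{"hand":0,"dp":[0,0,0],"yaw":0}]'; python3 -c "
from h import *
to(.5675,.2985,.095,-25);print(st()[1][:,2].round(4))"
```

```text
time_s: 6.0
tool_pos: [0.5666, 0.2969, 0.0943]
eef_rot: [0.01, 0.214, 0.977, 0.009]
ft_force: [0.0, -0.5, -0.4]
opening: 0.0854
tcp [0.5666 0.2969 0.0943] t 6.0 dtool [-0.0001  0.0018 -0.0007]
jaw deg 155.3
yaw need (tool, z down => -) 0.005
[ 0.0226  0.0137 -0.9997]
```

```bash
python3 -m handwheel '[{"hand":1,"dp":[0,0.001,0],"yaw":0},{"hand":1,"dp":[0,0,0],"yaw":0},{"hand":1,"dp":[0,0,0],"yaw":0},{"hand":1,"dp":[0,0,0],"yaw":0},{"hand":1,"dp":[0,0,0],"yaw":0},{"hand":1,"dp":[0,0,0],"yaw":0},{"hand":1,"dp":[0,0,0],"yaw":0},{"hand":1,"dp":[0,0,0],"yaw":0}]'; python3 -m handwheel '[{"hand":1,"dp":[0,0,-0.01],"yaw":0},{"hand":1,"dp":[0,0,-0.015],"yaw":0},{"hand":1,"dp":[0,0,-0.015],"yaw":0},{"hand":1,"dp":[0,0,0],"yaw":0}]'
python3 -c "
from h import *
to(.5675,.2985,.095,-25);print(st()[1][:,2].round(4))
p=snap('scene');show(p,'d6.png',(235,135,70,70),8)"
```

```text
time_s: 6.8
tool_pos: [0.5674, 0.2983, 0.0943]
eef_rot: [0.01, 0.214, 0.977, 0.009]
ft_force: [-0.1, -0.6, -1.0]
opening: 0.0085
time_s: 7.2
tool_pos: [0.5666, 0.2978, 0.1382]
eef_rot: [0.01, 0.214, 0.977, 0.009]
ft_force: [0.4, 0.5, -0.0]
opening: 0.0085
tcp [0.5666 0.2978 0.1382] t 7.2 dtool [0.0001 0.0001 0.0432]
jaw deg 155.3
yaw need (tool, z down => -) 0.005
[ 0.0231  0.0141 -0.9996]
```

View pics/d6.png

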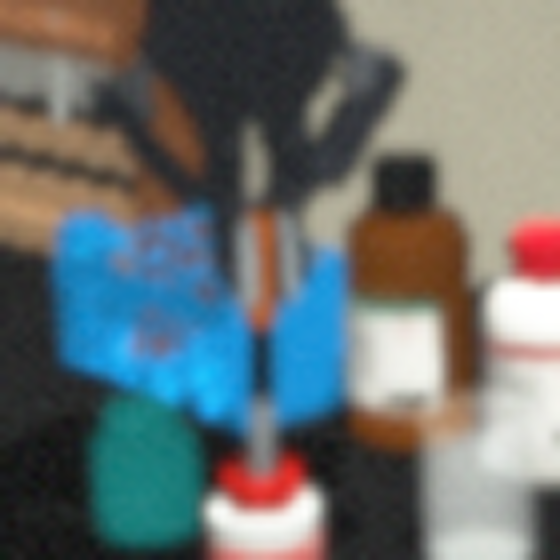

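The probe is gripped and rising out of the jar, with its grey tip at (262,440). Continuing the lift.

```bash
python3 -m handwheel '[{"hand":1,"dp":[0,0,-0.01],"yaw":0},{"hand":1,"dp":[0,0,-0.015],"yaw":0},{"hand":1,"dp":[0,0,-0.015],"yaw":0},{"hand":1,"dp":[0,0,-0.01],"yaw":0},{"hand":1,"dp":[0,0,-0.005],"yaw":0},{"hand":1,"dp":[0,0,0],"yaw":0}]'
python3 -c "
from h import *
to(.5675,.2985,.19,-25);print(st()[1][:,2].round(4))
p=snap('scene');show(p,'d7.png',(235,115,70,90),6)
Q=cloud(p);F=p['frame'].astype(int)
for v in range(150,195,3):
  print(v,[(u,tuple(Q[v,u].round(3).tolist())) for u in range(262,275) if 0.0<Q[v,u,2] and .5<Q[v,u,0]<.6 and .25<Q[v,u,1]<.36])"
```

```text
time_s: 7.85
tool_pos: [0.5645, 0.2966, 0.197]
eef_rot: [0.009, 0.214, 0.977, 0.009]
ft_force: [0.4, -0.4, 0.2]
opening: 0.0088
tcp [0.5645 0.2966 0.197 ] t 7.85 dtool [-0.0018  0.0028  0.0071]
jaw deg 155.3
yaw need (tool, z down => -) 0.005
[ 0.022   0.0135 -0.9997]
150 [(262, (0.546, 0.295, 0.215)), (263, (0.552, 0.296, 0.214)), (264, (0.551, 0.29, 0.215)), (265, (0.556, 0.291, 0.214)), (266, (0.561, 0.292, 0.213)), (267, (0.563, 0.29, 0.213)), (268, (0.565, 0.287, 0.213)), (269, (0.567, 0.285, 0.213)), (270, (0.573, 0.286, 0.211)), (271, (0.574, 0.284, 0.211)), (272, (0.575, 0.28, 0.212))]
153 [(262, (0.548, 0.297, 0.205)), (263, (0.55, 0.294, 0.205)), (264, (0.551, 0.291, 0.206)), (265, (0.552, 0.287, 0.206)), (266, (0.562, 0.294, 0.203)), (267, (0.565, 0.293, 0.202)), (268, (0.565, 0.288, 0.203)), (269, (0.565, 0.283, 0.204)), (270, (0.567, 0.281, 0.204))]
156 [(264, (0.564, 0.306, 0.19)), (265, (0.561, 0.298, 0.192)), (266, (0.565, 0.298, 0.191)), (267, (0.569, 0.297, 0.191))]
159 [(265, (0.561, 0.299, 0.182)), (266, (0.564, 0.298, 0.182)), (267, (0.569, 0.299, 0.18))]
162 [(265, (0.563, 0.303, 0.171)), (266, (0.565, 0.299, 0.171)), (267, (0.568, 0.298, 0.171))]
165 [(265, (0.564, 0.305, 0.16)), (266, (0.563, 0.298, 0.162)), (267, (0.569, 0.3, 0.16))]
168 [(265, (0.565, 0.306, 0.15)), (266, (0.565, 0.302, 0.151)), (267, (0.571, 0.303, 0.149))]
171 [(265, (0.565, 0.307, 0.139)), (266, (0.57, 0.308, 0.138)), (267, (0.573, 0.306, 0.138))]
174 [(265, (0.567, 0.31, 0.128)), (266, (0.566, 0.305, 0.129)), (267, (0.573, 0.306, 0.127))]
177 [(265, (0.569, 0.313, 0.117)), (266, (0.568, 0.307, 0.118)), (267, (0.572, 0.306, 0.117))]
180 []
183 []
186 []
189 []
192 [(265, (0.578, 0.327, 0.057)), (266, (0.579, 0.323, 0.058)), (267, (0.579, 0.319, 0.059)), (268, (0.586, 0.321, 0.056)), (269, (0.585, 0.316, 0.058)), (270, (0.59, 0.316, 0.057))]
```

View pics/d7.png

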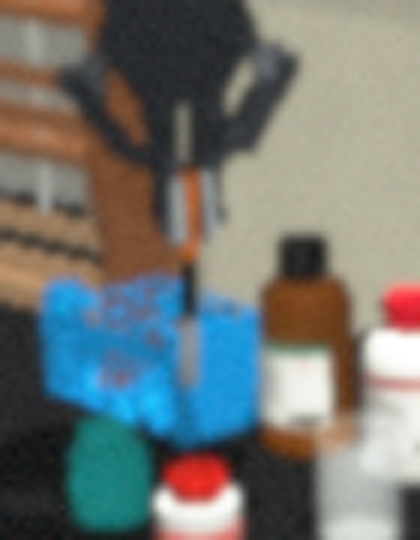

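```bash
python3 -m handwheel '[{"hand":1,"dp":[-0.01,0,0],"yaw":0},{"hand":1,"dp":[-0.018,0.001,0],"yaw":0},{"hand":1,"dp":[-0.018,0.001,0],"yaw":0},{"hand":1,"dp":[-0.018,0,0],"yaw":0},{"hand":1,"dp":[-0.015,0,0],"yaw":0},{"hand":1,"dp":[-0.008,0,0],"yaw":0},{"hand":1,"dp":[0,0,0],"yaw":0},{"hand":1,"dp":[0,0,0],"yaw":0}]'
python3 -c "
from h import *
to(.652,.259,.197,-25);print(st()[1][:,2].round(4))
p=snap('top');show(p,'d9.png',(225,120,60,60),8)
p=snap('scene');show(p,'d8.png',(255,105,70,110),6)
for cf,b,m,q in find('beaker_mid',p,1): print(b)"
```

```text
time_s: 8.7
tool_pos: [0.6515, 0.2569, 0.1936]
eef_rot: [0.007, 0.215, 0.977, 0.007]
ft_force: [-0.0, 0.4, -0.2]
opening: 0.0086
tcp [0.6515 0.2569 0.1936] t 8.7 dtool [ 0.0004  0.0022 -0.0034]
jaw deg 155.2
yaw need (tool, z down => -) 0.004
[ 0.0175  0.0113 -0.9998]
[261.0, 190.3, 12.5, 19.3]
```

View pics/d8.png

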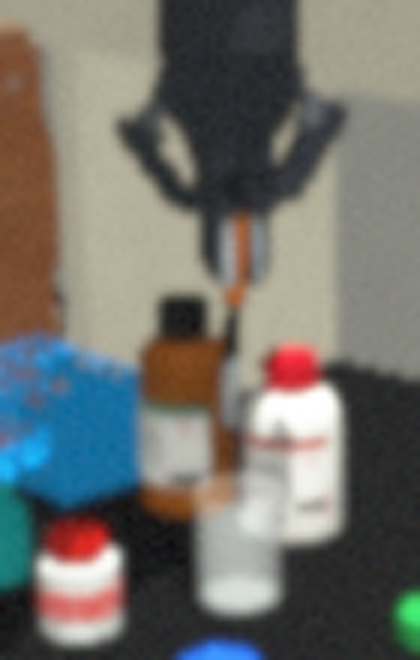

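View pics/d9.png

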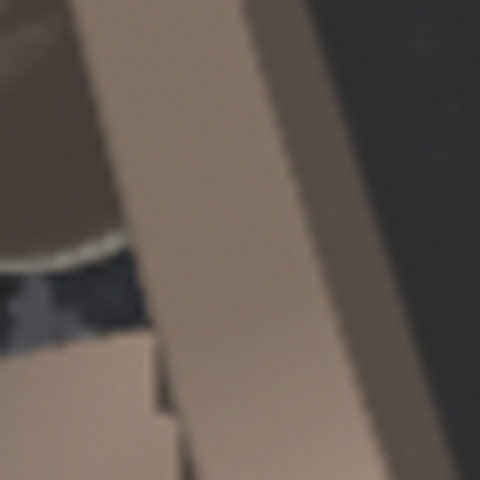

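```bash
python3 -m handwheel '[{"hand":1,"dp":[-0.002,0,0.008],"yaw":0},{"hand":1,"dp":[0,0,0.014],"yaw":0},{"hand":1,"dp":[0,0,0.014],"yaw":0},{"hand":1,"dp":[0,0,0.014],"yaw":0},{"hand":1,"dp":[0,0,0.007],"yaw":0},{"hand":1,"dp":[0,0,0],"yaw":0},{"hand":1,"dp":[0,0,0],"yaw":0}]'
python3 -c "
from h import *
to(.652,.257,.095,-25);print(st()[1][:,2].round(4))
p=snap('scene');show(p,'d10.png',(255,125,70,90),6)"
```

```text
time_s: 9.55
tool_pos: [0.6518, 0.258, 0.1304]
eef_rot: [0.006, 0.213, 0.977, 0.007]
ft_force: [0.5, -1.3, -0.3]
opening: 0.0087
tcp [0.6518 0.258  0.1304] t 9.55 dtool [-0.0003 -0.0014  0.0354]
jaw deg 155.4
yaw need (tool, z down => -) 0.006
[ 0.0152  0.0106 -0.9998]
```

View pics/d10.png

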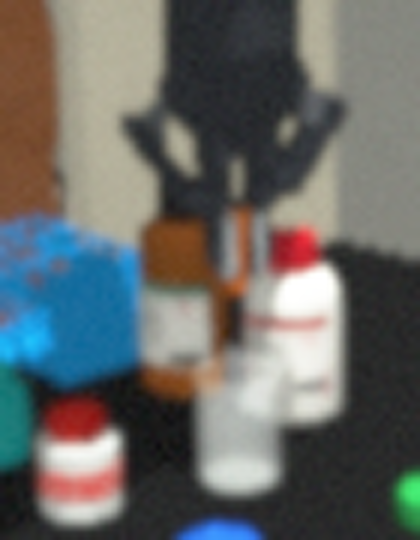

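The tip is inside the beaker, entering at (237,345). Lowering about 35 mm more, then releasing.

```bash
python3 -m handwheel '[{"hand":1,"dp":[0,0,0.007],"yaw":0},{"hand":1,"dp":[0,0,0.01],"yaw":0},{"hand":1,"dp":[0,0,0.009],"yaw":0},{"hand":1,"dp":[0,0,0.006],"yaw":0},{"hand":1,"dp":[0,0,0],"yaw":0},{"hand":1,"dp":[0,0,0],"yaw":0}]'
python3 -c "
from h import *
to(.652,.257,.095,-25)"
```

```text
time_s: 10.2
tool_pos: [0.653, 0.2585, 0.0966]
eef_rot: [0.007, 0.213, 0.977, 0.007]
ft_force: [0.7, -0.6, 0.1]
opening: 0.0085
tcp [0.653  0.2585 0.0966] t 10.2 dtool [ 0.0003 -0.0018  0.0016]
jaw deg 155.4
yaw need (tool, z down => -) 0.006
```

```bash
python3 -m handwheel '[{"hand":1,"dp":[0,0,0.003],"yaw":0},{"hand":1,"dp":[0,0,0],"yaw":0},{"hand":0,"dp":[0,0,0],"yaw":0},{"hand":0,"dp":[0,0,0],"yaw":0},{"hand":0,"dp":[0,0,0],"yaw":0},{"hand":0,"dp":[0,0,0],"yaw":0},{"hand":0,"dp":[0,0,0],"yaw":0},{"hand":0,"dp":[0,0,-0.01],"yaw":0},{"hand":0,"dp":[0,0,-0.02],"yaw":0},{"hand":0,"dp":[0,0,-0.02],"yaw":0},{"hand":0,"dp":[0,0,-0.02],"yaw":0},{"hand":0,"dp":[0,0,-0.015],"yaw":0},{"hand":0,"dp":[0,0,0],"yaw":0}]'
python3 -c "
from h import *
p=snap('scene');show(p,'d11.png',(255,125,70,90),6)
to(.5733,.3149,.13,-25);print(st()[1][:,2].round(4))
t=snap('top')
P=cloud(t)
b=P[180:200,230:252].reshape(-1,3);ring=b[(b[:,2]>.048)&(b[:,2]<.064)]; print('red ring',circ(ring) if len(ring) else 0,len(ring))"
```

```text
time_s: 11.5
tool_pos: [0.6521, 0.2578, 0.1856]
eef_rot: [0.008, 0.213, 0.977, 0.008]
ft_force: [0.5, 0.2, 1.2]
opening: 0.0855
tcp [0.6517 0.2576 0.1845] t 11.55 dtool [0.0957 0.0184 0.0538]
jaw deg 155.4
yaw need (tool, z down => -) 0.006
[ 0.0178  0.0115 -0.9998]
red ring 0 0
```

View pics/d11.png

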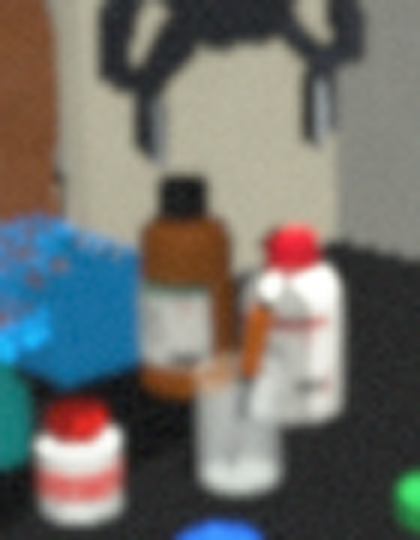

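The probe stands in the beaker: orange top at (258,340), dark end down inside at (243,430). Next is the red jar.

```bash
python3 -m handwheel '[{"hand":0.25,"dp":[0.012,0.002,0],"yaw":0},{"hand":0.25,"dp":[0.02,0.004,0],"yaw":0},{"hand":0.25,"dp":[0.02,0.004,0],"yaw":0},{"hand":0.25,"dp":[0.02,0.004,0.005],"yaw":0},{"hand":0.25,"dp":[0.014,0.003,0.015],"yaw":0},{"hand":0.25,"dp":[0.007,0.001,0.015],"yaw":0},{"hand":0.25,"dp":[0,0,0.015],"yaw":0},{"hand":0.25,"dp":[0,0,0.01],"yaw":0},{"hand":0.25,"dp":[0,0,0],"yaw":0}]'
python3 -c "
from h import *
to(.5733,.3149,.008);print(st()[1][:,2].round(4))
p=snap('scene');show(p,'e1.png',(230,135,70,80),7);P=cloud(p)
b=P[185:215,255:282].reshape(-1,3);b=b[(b[:,2]>.01)&(b[:,2]<.04)&(b[:,0]>.53)&(b[:,0]<.6)&(b[:,1]>.26)&(b[:,1]<.35)];print(np.median(b,0),b.min(0),b.max(0))"
```

```text
time_s: 12.5
tool_pos: [0.5573, 0.3212, 0.1159]
eef_rot: [0.002, 0.211, 0.977, 0.005]
ft_force: [-0.2, -0.6, 0.1]
opening: 0.0642
tcp [0.5573 0.3212 0.1159] t 12.5 dtool [-0.0168 -0.0002  0.1079]
jaw deg 155.6
[ 0.0068  0.0081 -0.9999]
[0.5585637  0.29627851 0.02569947] [0.54905974 0.28717602 0.01008058] [0.5887457  0.32861533 0.03997704]
```

View pics/e1.png

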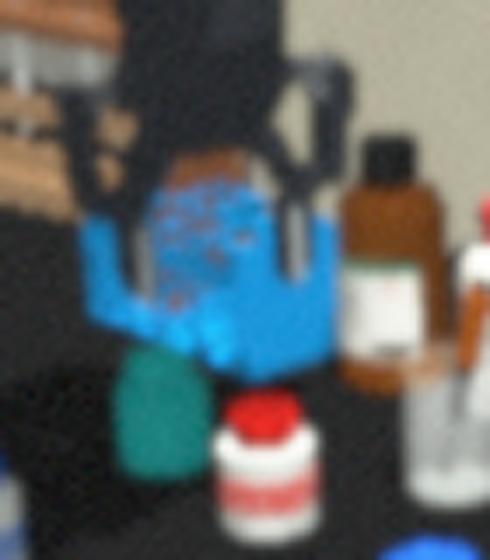

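```bash
python3 -m handwheel '[{"hand":0.25,"dp":[-0.009,0,0],"yaw":0},{"hand":0.25,"dp":[-0.007,0,0.008],"yaw":0},{"hand":0.25,"dp":[0,0,0.014],"yaw":0},{"hand":0.25,"dp":[0,0,0.01],"yaw":0},{"hand":0.25,"dp":[0,0,0],"yaw":0},{"hand":0.25,"dp":[0,0,0],"yaw":0}]'
python3 -c "
from h import *
to(.5733,.3149,.008);print(st()[1][:,2].round(4))"
```

```text
time_s: 13.15
tool_pos: [0.5753, 0.3141, 0.0831]
eef_rot: [0.004, 0.212, 0.977, 0.006]
ft_force: [0.3, -0.9, 0.3]
opening: 0.0638
tcp [0.5753 0.3141 0.0831] t 13.15 dtool [ 0.0025 -0.001   0.0751]
jaw deg 155.5
[ 0.0094  0.0093 -0.9999]
```

```bash
python3 -m handwheel '[{"hand":0.25,"dp":[0.002,-0.001,0.008],"yaw":0},{"hand":0.25,"dp":[0,0,0.014],"yaw":0},{"hand":0.25,"dp":[0,0,0.014],"yaw":0},{"hand":0.25,"dp":[0,0,0.014],"yaw":0},{"hand":0.25,"dp":[0,0,0.012],"yaw":0},{"hand":0.25,"dp":[0,0,0.006],"yaw":0},{"hand":0.25,"dp":[0,0,0.001],"yaw":0},{"hand":0.25,"dp":[0,0,0],"yaw":0}]'
python3 -c "
from h import *
to(.5733,.3149,.008);print(st()[1][:,2].round(4))"
```

```text
time_s: 13.95
tool_pos: [0.5726, 0.3147, 0.0068]
eef_rot: [0.003, 0.212, 0.977, 0.005]
ft_force: [-0.1, 0.1, -0.6]
opening: 0.0638
tcp [0.5726 0.3147 0.0068] t 13.95 dtool [-0.0006  0.0005 -0.0012]
jaw deg 155.5
[ 0.0078  0.0086 -0.9999]
```

```bash
python3 -m handwheel '[{"hand":1,"dp":[0,0,0],"yaw":0},{"hand":1,"dp":[0,0,0],"yaw":0},{"hand":1,"dp":[0,0,0],"yaw":0},{"hand":1,"dp":[0,0,0],"yaw":0},{"hand":1,"dp":[0,0,-0.006],"yaw":0},{"hand":1,"dp":[0,0,-0.012],"yaw":0},{"hand":1,"dp":[0,0,-0.015],"yaw":0},{"hand":1,"dp":[0,0,-0.015],"yaw":0},{"hand":1,"dp":[0,0,-0.015],"yaw":0},{"hand":1,"dp":[0,0,-0.015],"yaw":0},{"hand":1,"dp":[0,0,-0.008],"yaw":0},{"hand":1,"dp":[0,0,0],"yaw":0},{"hand":1,"dp":[0,0,0],"yaw":0}]'
python3 -c "
from h import *
to(.496,-.389,.105,-8.7);print(st()[1][:,2].round(4))
p=snap('scene');show(p,'e2.png',(230,135,70,80),7)"
```

```text
time_s: 15.25
tool_pos: [0.5738, 0.3148, 0.1056]
eef_rot: [0.006, 0.212, 0.977, 0.007]
ft_force: [0.1, 0.3, -0.8]
opening: 0.0439
tcp [0.5738 0.3148 0.1056] t 15.25 dtool [-0.2206 -0.6728 -0.0088]
jaw deg 155.5
yaw need (tool, z down => -) -0.275
[ 0.0142  0.0117 -0.9998]
```

View pics/e2.png

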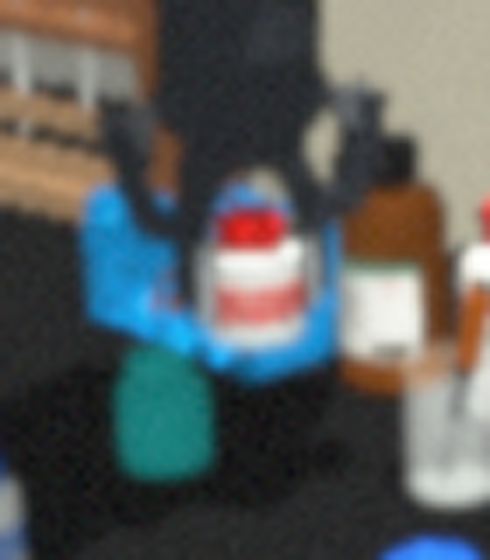

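The red jar is held and upright. Carrying it towards the tray.

```bash
python3 -m handwheel '[{"hand":1,"dp":[-0.004,-0.012,0],"yaw":0},{"hand":1,"dp":[-0.008,-0.024,0],"yaw":0},{"hand":1,"dp":[-0.011,-0.033,0],"yaw":0},{"hand":1,"dp":[-0.011,-0.033,0],"yaw":0},{"hand":1,"dp":[-0.011,-0.033,0],"yaw":0},{"hand":1,"dp":[-0.011,-0.033,0],"yaw":0},{"hand":1,"dp":[-0.011,-0.033,0],"yaw":0},{"hand":1,"dp":[-0.011,-0.033,0],"yaw":0},{"hand":1,"dp":[-0.011,-0.033,0],"yaw":0},{"hand":1,"dp":[-0.011,-0.033,0],"yaw":0},{"hand":1,"dp":[-0.011,-0.033,0],"yaw":0},{"hand":1,"dp":[-0.011,-0.033,0],"yaw":0},{"hand":1,"dp":[-0.008,-0.024,0],"yaw":0},{"hand":1,"dp":[-0.005,-0.015,0],"yaw":0},{"hand":1,"dp":[-0.003,-0.008,0],"yaw":0},{"hand":1,"dp":[0,0,0],"yaw":0}]'
python3 -c "
from h import *
to(.496,-.389,.105,-8.7);print(st()[1][:,2].round(4))"
```

```text
time_s: 16.9
tool_pos: [0.5172, -0.1281, 0.0902]
eef_rot: [-0.003, 0.224, 0.974, -0.016]
ft_force: [0.6, 0.2, -0.8]
opening: 0.0443
tcp [ 0.5172 -0.1281  0.0902] t 16.9 dtool [-0.0949 -0.2444 -0.0066]
jaw deg 154.1
yaw need (tool, z down => -) -0.3
[-0.0127 -0.0305 -0.9995]
```

```bash
python3 -m handwheel '[{"hand":1,"dp":[-0.005,-0.012,-0.002],"yaw":0},{"hand":1,"dp":[-0.008,-0.022,-0.002],"yaw":0},{"hand":1,"dp":[-0.012,-0.03,0],"yaw":0},{"hand":1,"dp":[-0.012,-0.03,0],"yaw":0},{"hand":1,"dp":[-0.012,-0.03,0],"yaw":0},{"hand":1,"dp":[-0.012,-0.03,0],"yaw":0},{"hand":1,"dp":[-0.008,-0.022,0],"yaw":0},{"hand":1,"dp":[-0.006,-0.014,0],"yaw":0},{"hand":1,"dp":[-0.003,-0.007,0],"yaw":0},{"hand":1,"dp":[0,0,0],"yaw":-0.05},{"hand":1,"dp":[0,0,0],"yaw":-0.08},{"hand":1,"dp":[0,0,0],"yaw":-0.08},{"hand":1,"dp":[0,0,0],"yaw":-0.05},{"hand":1,"dp":[0,0,0],"yaw":0}]'
python3 -c "
from h import *
to(.496,-.389,.03,-8.7);print(st()[1][:,2].round(4))"
```

```text
time_s: 18.3
tool_pos: [0.5047, -0.2798, 0.0841]
eef_rot: [-0.009, 0.137, 0.983, -0.124]
ft_force: [-0.1, 0.2, -1.1]
opening: 0.0438
tcp [ 0.5047 -0.2798  0.0841] t 18.3 dtool [-0.0204 -0.0907  0.0793]
jaw deg 164.3
yaw need (tool, z down => -) -0.122
[-0.0524 -0.2419 -0.9689]
```

```bash
python3 -c "
from h import *
print(r.sense()['qpos'].round(3))"
```

```text
[-0.402  0.564  1.943 -0.425  0.63  -2.922]
```

Joint 6 ran into its limit at -2.92, and that tilted the tool by about 14°. I'll unwind it almost a full turn, then use the opposite limit to level it again.

```bash
python3 -m handwheel '[{"hand":1,"dp":[0,0,-0.01],"yaw":0.06},{"hand":1,"dp":[0,0,-0.01],"yaw":0.1},{"hand":1,"dp":[0,0,0],"yaw":0.14},{"hand":1,"dp":[0,0,0],"yaw":0.14},{"hand":1,"dp":[0,0,0],"yaw":0.14},{"hand":1,"dp":[0,0,0],"yaw":0.14},{"hand":1,"dp":[0,0,0],"yaw":0.14},{"hand":1,"dp":[0,0,0],"yaw":0.14},{"hand":1,"dp":[0,0,0],"yaw":0.14},{"hand":1,"dp":[0,0,0],"yaw":0.14},{"hand":1,"dp":[0,0,0],"yaw":0.14},{"hand":1,"dp":[0,0,0],"yaw":0.14},{"hand":1,"dp":[0,0,0],"yaw":0.14},{"hand":1,"dp":[0,0,0],"yaw":0.14},{"hand":1,"dp":[0,0,0],"yaw":0.14},{"hand":1,"dp":[0,0,0],"yaw":0.14},{"hand":1,"dp":[0,0,0],"yaw":0.14},{"hand":1,"dp":[0,0,0],"yaw":0.14},{"hand":1,"dp":[0,0,0],"yaw":0.1},{"hand":1,"dp":[0,0,0],"yaw":0}]'
python3 -c "
from h import *
to(.496,-.389,.03,-8.7);print(st()[1][:,2].round(4));print(r.sense()['qpos'].round(3))"
```

```text
time_s: 20.3
tool_pos: [0.5087, -0.2649, 0.1065]
eef_rot: [0.114, 0.984, 0.13, -0.04]
ft_force: [-0.3, -0.2, -0.6]
opening: 0.044
tcp [ 0.5087 -0.2649  0.1065] t 20.3 dtool [-0.0346  0.0969  0.1041]
jaw deg 14.4
yaw need (tool, z down => -) 0.402
[-0.0487 -0.2355 -0.9706]
[-0.379  0.527  1.934 -0.389  0.675 -0.337]
```

```bash
python3 -m handwheel '[{"hand":1,"dp":[0,0,0],"yaw":0.1},{"hand":1,"dp":[0,0,0],"yaw":0.14},{"hand":1,"dp":[0,0,0],"yaw":0.14},{"hand":1,"dp":[0,0,0],"yaw":0.14},{"hand":1,"dp":[0,0,0],"yaw":0.14},{"hand":1,"dp":[0,0,0],"yaw":0.14},{"hand":1,"dp":[0,0,0],"yaw":0.14},{"hand":1,"dp":[0,0,0],"yaw":0.14},{"hand":1,"dp":[0,0,0],"yaw":0.14},{"hand":1,"dp":[0,0,0],"yaw":0.14},{"hand":1,"dp":[0,0,0],"yaw":0.14},{"hand":1,"dp":[0,0,0],"yaw":0.14},{"hand":1,"dp":[0,0,0],"yaw":0.14},{"hand":1,"dp":[0,0,0],"yaw":0.14},{"hand":1,"dp":[0,0,0],"yaw":0.14},{"hand":1,"dp":[0,0,0],"yaw":0.14},{"hand":1,"dp":[0,0,0],"yaw":0.14},{"hand":1,"dp":[0,0,0],"yaw":0.14},{"hand":1,"dp":[0,0,0],"yaw":0.14},{"hand":1,"dp":[0,0,0],"yaw":0.14}]'
python3 -c "
from h import *
to(.496,-.389,.03,-8.7);print(st()[1][:,2].round(4));print(r.sense()['qpos'].round(3))"
```

```text
time_s: 22.3
tool_pos: [0.5105, -0.2594, 0.1082]
eef_rot: [-0.057, -0.297, 0.947, -0.104]
ft_force: [-0.7, 0.3, -1.3]
opening: 0.0439
tcp [ 0.5105 -0.2594  0.1082] t 22.3 dtool [ 0.0699 -0.0828  0.1066]
jaw deg -146.0
yaw need (tool, z down => -) 0.745
[-0.0461 -0.2315 -0.9717]
[-0.372  0.523  1.934 -0.38   0.678  2.458]
```

```bash
python3 -m handwheel '[{"hand":1,"dp":[0,0,0],"yaw":0.14},{"hand":1,"dp":[0,0,0],"yaw":0.14},{"hand":1,"dp":[0,0,0],"yaw":0.14},{"hand":1,"dp":[0,0,0],"yaw":0.1},{"hand":1,"dp":[0,0,0],"yaw":0.08},{"hand":1,"dp":[0,0,0],"yaw":0.08},{"hand":1,"dp":[0,0,0],"yaw":0}]'
python3 -c "
from h import *
to(.496,-.389,.03,-8.7);print(st()[1][:,2].round(4));print(r.sense()['qpos'].round(3))"
```

```text
time_s: 23.0
tool_pos: [0.5086, -0.2795, 0.1212]
eef_rot: [-0.015, 0.019, 0.996, -0.082]
ft_force: [0.9, 0.3, -1.6]
opening: 0.044
tcp [ 0.5086 -0.2795  0.1212] t 23.0 dtool [ 0.0057 -0.0936  0.1081]
jaw deg 177.7
yaw need (tool, z down => -) 0.111
[-0.0328 -0.1621 -0.9862]
[-0.452  0.507  1.899 -0.248  0.709  2.915]
```

Works: the tilt has dropped from 14° to 9.5°. Continuing.

```bash
python3 -m handwheel '[{"hand":1,"dp":[0,0,0],"yaw":0.1},{"hand":1,"dp":[0,0,0],"yaw":0.1},{"hand":1,"dp":[0,0,0],"yaw":0.1},{"hand":1,"dp":[0,0,0],"yaw":0}]'
python3 -c "
from h import *
to(.496,-.389,.03,-8.7);print(st()[1][:,2].round(4));print(r.sense()['qpos'].round(3))"
```

```text
time_s: 23.4
tool_pos: [0.4963, -0.3081, 0.1295]
eef_rot: [0.008, 0.138, 0.99, -0.037]
ft_force: [0.1, -0.2, -1.5]
opening: 0.0439
tcp [ 0.4963 -0.3081  0.1295] t 23.4 dtool [-0.0191 -0.0706  0.1053]
jaw deg 164.2
yaw need (tool, z down => -) -0.123
[ 0.0051 -0.0757 -0.9971]
[-0.569  0.493  1.883 -0.092  0.723  2.917]
```

```bash
python3 -m handwheel '[{"hand":1,"dp":[0,0,0],"yaw":0.09},{"hand":1,"dp":[0,0,0],"yaw":0.06},{"hand":1,"dp":[0,0,0],"yaw":0}]'
python3 -c "
from h import *
to(.496,-.389,.03,-8.7);print(st()[1][:,2].round(4));print(r.sense()['qpos'].round(3))"
```

```text
time_s: 23.7
tool_pos: [0.4869, -0.3205, 0.1299]
eef_rot: [0.018, 0.194, 0.981, -0.015]
ft_force: [0.1, -0.2, -0.5]
opening: 0.0439
tcp [ 0.4869 -0.3205  0.1299] t 23.7 dtool [-0.0303 -0.0576  0.1025]
jaw deg 157.6
yaw need (tool, z down => -) -0.239
[ 0.0298 -0.0364 -0.9989]
[-0.626  0.489  1.886 -0.018  0.72   2.92 ]
```

```bash
python3 -m handwheel '[{"hand":1,"dp":[0,0,0],"yaw":-0.1},{"hand":1,"dp":[0,0,0],"yaw":-0.1},{"hand":1,"dp":[0,0,0],"yaw":-0.04},{"hand":1,"dp":[0,0,0],"yaw":0}]'
python3 -c "
from h import *
to(.496,-.389,.03,-8.7);print(st()[1][:,2].round(4));print(r.sense()['qpos'].round(3))"
```

```text
time_s: 24.1
tool_pos: [0.4871, -0.3181, 0.129]
eef_rot: [0.014, 0.064, 0.998, -0.018]
ft_force: [-0.1, -0.1, -0.7]
opening: 0.0442
tcp [ 0.4871 -0.3181  0.129 ] t 24.1 dtool [-0.0149 -0.0657  0.1018]
jaw deg 172.7
yaw need (tool, z down => -) 0.024
[ 0.0261 -0.0381 -0.9989]
[-0.621  0.49   1.888 -0.024  0.72   2.667]
```

```bash
python3 -m handwheel '[{"hand":1,"dp":[-0.003,-0.012,0],"yaw":0},{"hand":1,"dp":[-0.005,-0.02,0],"yaw":0},{"hand":1,"dp":[-0.004,-0.018,0.005],"yaw":0},{"hand":1,"dp":[-0.002,-0.008,0.012],"yaw":0},{"hand":1,"dp":[0,0,0.015],"yaw":0},{"hand":1,"dp":[0,0,0.015],"yaw":0},{"hand":1,"dp":[0,0,0.008],"yaw":0},{"hand":1,"dp":[0,0,0],"yaw":0},{"hand":1,"dp":[0,0,0],"yaw":0}]'
python3 -c "
from h import *
to(.496,-.389,.012,-8.7);print(st()[1][:,2].round(4));print(r.sense()['qpos'].round(3))"
```

```text
time_s: 25.0
tool_pos: [0.4945, -0.381, 0.069]
eef_rot: [0.012, 0.064, 0.998, -0.018]
ft_force: [0.4, 0.1, -1.3]
opening: 0.0442
tcp [ 0.4945 -0.381   0.069 ] t 25.0 dtool [-0.001  -0.0058  0.0573]
jaw deg 172.7
yaw need (tool, z down => -) 0.025
[ 0.0215 -0.0365 -0.9991]
[-0.697  0.623  1.822 -0.023  0.657  2.591]
```

```bash
python3 -m handwheel '[{"hand":1,"dp":[-0.001,-0.005,0.008],"yaw":0},{"hand":1,"dp":[0,0,0.013],"yaw":0},{"hand":1,"dp":[0,0,0.013],"yaw":0},{"hand":1,"dp":[0,0,0.01],"yaw":0},{"hand":1,"dp":[0,0,0.005],"yaw":0},{"hand":1,"dp":[0,0,0],"yaw":0},{"hand":1,"dp":[0,0,0],"yaw":0}]'
python3 -c "
from h import *
to(.496,-.389,.012,-8.7);print(st()[1][:,2].round(4))
p=snap('scene');show(p,'e3.png',(350,190,180,140),4)"
```

```text
time_s: 25.7
tool_pos: [0.4964, -0.3883, 0.0163]
eef_rot: [0.012, 0.064, 0.998, -0.018]
ft_force: [0.1, 0.3, -1.0]
opening: 0.0439
tcp [ 0.4964 -0.3883  0.0163] t 25.7 dtool [ 0.0004 -0.0006  0.0043]
jaw deg 172.7
yaw need (tool, z down => -) 0.025
[ 0.0221 -0.0369 -0.9991]
```

View pics/e3.png

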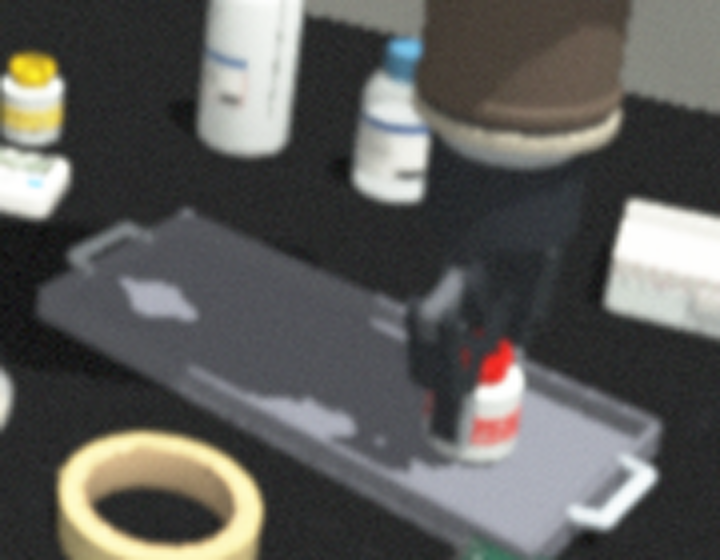

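```bash
python3 -m handwheel '[{"hand":1,"dp":[0,0,0.003],"yaw":0},{"hand":1,"dp":[0,0,0],"yaw":0},{"hand":0.15,"dp":[0,0,0],"yaw":0},{"hand":0.15,"dp":[0,0,0],"yaw":0},{"hand":0.15,"dp":[0,0,0],"yaw":0},{"hand":0.15,"dp":[0,0,-0.008],"yaw":0},{"hand":0.15,"dp":[0,0,-0.015],"yaw":0},{"hand":0.15,"dp":[0,0,-0.02],"yaw":0},{"hand":0.15,"dp":[0,0,-0.02],"yaw":0},{"hand":0.15,"dp":[0,0,-0.018],"yaw":0},{"hand":0.15,"dp":[0,0,-0.01],"yaw":0},{"hand":0.15,"dp":[0,0,0],"yaw":-0.06},{"hand":0.15,"dp":[0,0,0],"yaw":-0.12},{"hand":0.15,"dp":[0,0,0],"yaw":-0.14},{"hand":0.15,"dp":[0,0,0],"yaw":-0.14},{"hand":0.15,"dp":[0,0,0],"yaw":-0.14},{"hand":0.15,"dp":[0,0,0],"yaw":-0.14},{"hand":0.15,"dp":[0,0,0],"yaw":-0.14},{"hand":0.15,"dp":[0,0,0],"yaw":-0.14},{"hand":0.15,"dp":[0,0,0],"yaw":-0.14}]'
python3 -m handwheel '[{"hand":0.15,"dp":[0,0,0],"yaw":-0.14},{"hand":0.15,"dp":[0,0,0],"yaw":-0.14},{"hand":0.15,"dp":[0,0,0],"yaw":-0.14},{"hand":0.15,"dp":[0,0,0],"yaw":-0.14},{"hand":0.15,"dp":[0,0,0],"yaw":-0.14},{"hand":0.15,"dp":[0,0,0],"yaw":-0.14},{"hand":0.15,"dp":[0,0,0],"yaw":-0.14},{"hand":0.15,"dp":[0,0,0],"yaw":-0.14},{"hand":0.15,"dp":[0,0,0],"yaw":-0.14},{"hand":0.15,"dp":[0,0,0],"yaw":-0.14},{"hand":0.15,"dp":[0,0,0],"yaw":-0.08},{"hand":0.15,"dp":[0,0,0],"yaw":0}]'
python3 -c "
from h import *
to(.4439,.3757,.12,-8.7);print(st()[1][:,2].round(4));print(r.sense()['qpos'].round(3))
p=snap('top');show(p,'e4.png')
for c in ['blue','yellow','red']:
  for k in ('jar','lid'):
    for cf,b,m,q in find(f'{k}_{c}_mid',p,3):
        top=q[q[:,2]>np.percentile(q[:,2],95)-.006]; print(k,c,cf,b,circ(top),top[:,2].mean().round(3))"
```

```text
time_s: 27.75
tool_pos: [0.4959, -0.3857, 0.1222]
eef_rot: [0.002, -0.512, 0.858, -0.026]
ft_force: [0.0, 0.9, -0.1]
opening: 0.0729
time_s: 28.95
tool_pos: [0.4955, -0.3852, 0.1296]
eef_rot: [0.018, 0.966, -0.256, 0.022]
ft_force: [-0.5, -0.3, -0.5]
opening: 0.0723
tcp [ 0.4955 -0.3852  0.1296] t 28.95 dtool [-0.4209 -0.6355 -0.0268]
jaw deg -29.6
yaw need (tool, z down => -) -0.365
[ 0.0327 -0.0455 -0.9984]
[-0.701  0.538  1.79  -0.02   0.759 -0.169]
jar blue 0.71 [274.1, 186.9, 18.1, 13.5] (array([0.5609, 0.1959]), 0.0216) 0.015
jar blue 0.69 [213.5, 227.0, 13.6, 23.6] (array([0.445 , 0.3762]), 0.0166) 0.057
lid blue 0.47 [275.0, 191.0, 17.4, 11.9] (array([0.5612, 0.1958]), 0.0217) 0.015
jar yellow 0.8 [338.9, 139.8, 14.4, 19.5] (array([0.6763, 0.0201]), 0.0165) 0.056
lid yellow 0.56 [295.6, 227.0, 16.3, 16.8] (array([0.4444, 0.1486]), 0.0219) 0.015
lid yellow 0.48 [320.9, 200.5, 17.4, 15.5] (array([0.5244, 0.0667]), 0.0215) 0.016
lid yellow 0.21 [258.5, 227.7, 12.5, 11.3] (array([0.4592, 0.254 ]), 0.0214) 0.015
jar red 0.88 [168.4, 206.7, 18.3, 14.8] (array([0.5108, 0.483 ]), 0.0164) 0.057
jar red 0.85 [491.6, 203.5, 23.4, 18.1] (array([ 0.496 , -0.3871]), 0.0163) 0.059
jar red 0.84 [195.0, 173.7, 20.1, 21.1] (array([0.5938, 0.4116]), 0.0165) 0.056
lid red 0.72 [256.8, 226.0, 12.5, 13.8] (array([0.4591, 0.2558]), 0.0218) 0.015
```

View pics/e4.png

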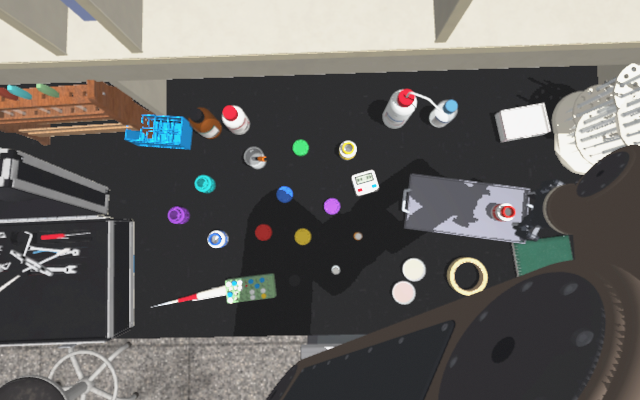

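```bash
python3 -m handwheel '[{"hand":0.15,"dp":[-0.006,-0.01,0],"yaw":0},{"hand":0.15,"dp":[-0.012,-0.018,0],"yaw":0},{"hand":0.15,"dp":[-0.018,-0.027,0],"yaw":0},{"hand":0.15,"dp":[-0.018,-0.027,0],"yaw":0},{"hand":0.15,"dp":[-0.018,-0.027,0],"yaw":0},{"hand":0.15,"dp":[-0.018,-0.027,0],"yaw":0},{"hand":0.15,"dp":[-0.018,-0.027,0],"yaw":0},{"hand":0.15,"dp":[-0.018,-0.027,0],"yaw":0},{"hand":0.15,"dp":[-0.018,-0.027,0],"yaw":0},{"hand":0.15,"dp":[-0.018,-0.027,0],"yaw":0},{"hand":0.15,"dp":[-0.018,-0.027,0],"yaw":0},{"hand":0.15,"dp":[-0.018,-0.027,0],"yaw":0},{"hand":0.15,"dp":[-0.018,-0.027,0],"yaw":0},{"hand":0.15,"dp":[-0.018,-0.027,0],"yaw":0},{"hand":0.15,"dp":[-0.018,-0.027,0],"yaw":0},{"hand":0.15,"dp":[-0.018,-0.027,0],"yaw":0},{"hand":0.15,"dp":[-0.018,-0.027,0],"yaw":0},{"hand":0.15,"dp":[-0.012,-0.018,0],"yaw":0},{"hand":0.15,"dp":[-0.006,-0.01,0],"yaw":0},{"hand":0.15,"dp":[0,0,0],"yaw":0}]'
python3 -c "
from h import *
to(.4445,.376,.12,-25);print(st()[1][:,2].round(4));print(r.sense()['qpos'].round(3))"
```

```text
time_s: 31.3
tool_pos: [0.4521, 0.1971, 0.1018]
eef_rot: [0.017, 0.965, -0.262, 0.022]
ft_force: [0.6, 0.1, -0.6]
opening: 0.0728
tcp [0.4521 0.1971 0.1018] t 31.3 dtool [-0.0959 -0.15   -0.0264]
jaw deg -30.3
yaw need (tool, z down => -) -0.093
[ 0.0335 -0.0447 -0.9984]
[ 0.39   0.448  2.081 -0.096  0.601  0.999]
```

```bash
python3 -m handwheel '[{"hand":0.15,"dp":[-0.008,-0.012,-0.004],"yaw":0},{"hand":0.15,"dp":[-0.015,-0.022,-0.004],"yaw":0},{"hand":0.15,"dp":[-0.018,-0.027,0],"yaw":0},{"hand":0.15,"dp":[-0.018,-0.027,0],"yaw":0},{"hand":0.15,"dp":[-0.015,-0.024,0],"yaw":0},{"hand":0.15,"dp":[-0.01,-0.016,0],"yaw":0},{"hand":0.15,"dp":[-0.004,-0.006,0],"yaw":0},{"hand":0.15,"dp":[0,0,0],"yaw":0},{"hand":0.15,"dp":[0,0,0],"yaw":0}]'
python3 -c "
from h import *
to(.4445,.376,.12,-25);print(st()[1][:,2].round(4));print(r.sense()['qpos'].round(3))"
```

```text
time_s: 32.2
tool_pos: [0.4431, 0.3544, 0.102]
eef_rot: [0.019, 0.964, -0.265, 0.021]
ft_force: [-0.7, -0.4, 0.7]
opening: 0.0726
tcp [0.4431 0.3544 0.102 ] t 32.2 dtool [-0.0089 -0.0188 -0.019 ]
jaw deg -30.7
yaw need (tool, z down => -) -0.1
[ 0.03   -0.0479 -0.9984]
[ 0.658  0.534  1.897 -0.086  0.718  1.26 ]
```

```bash
python3 -m handwheel '[{"hand":0.15,"dp":[-0.005,-0.011,0],"yaw":0},{"hand":0.15,"dp":[-0.005,-0.011,0.006],"yaw":0},{"hand":0.15,"dp":[0,-0.001,0.012],"yaw":0},{"hand":0.15,"dp":[0,0,0.008],"yaw":0},{"hand":0.15,"dp":[0,0,0],"yaw":0},{"hand":0.15,"dp":[0,0,0],"yaw":0}]'
python3 -c "
from h import *
to(.4447,.3757,.009,-25);print(st()[1][:,2].round(4))
p=snap('scene');show(p,'e5.png',(190,140,80,100),6)"
```

```text
time_s: 32.8
tool_pos: [0.4475, 0.377, 0.0718]
eef_rot: [0.02, 0.963, -0.266, 0.02]
ft_force: [0.2, -0.0, -0.9]
opening: 0.0726
tcp [0.4475 0.377  0.0718] t 32.8 dtool [-0.0048  0.0008  0.0626]
jaw deg -30.9
yaw need (tool, z down => -) -0.102
[ 0.0284 -0.0495 -0.9984]
```

View pics/e5.png

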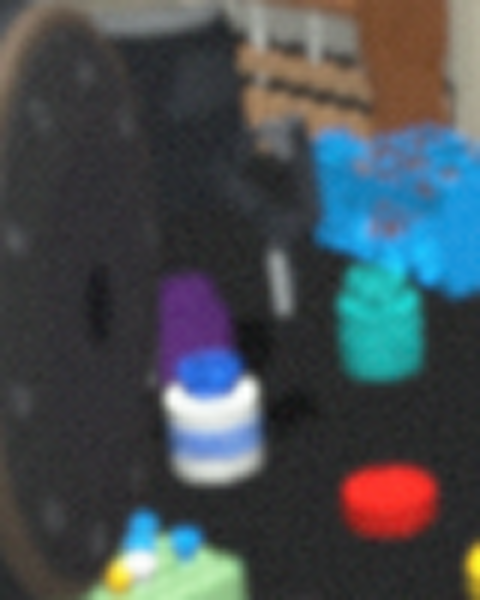

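```bash
python3 -m handwheel '[{"hand":0.15,"dp":[-0.004,0,0.006],"yaw":0},{"hand":0.15,"dp":[-0.001,0,0.012],"yaw":0},{"hand":0.15,"dp":[0,0,0.013],"yaw":0},{"hand":0.15,"dp":[0,0,0.013],"yaw":0},{"hand":0.15,"dp":[0,0,0.009],"yaw":0},{"hand":0.15,"dp":[0,0,0.003],"yaw":0},{"hand":0.15,"dp":[0,0,0],"yaw":0}]'
python3 -c "
from h import *
to(.4447,.3757,.009,-25);print(st()[1][:,2].round(4))"
```

```text
time_s: 33.55
tool_pos: [0.4441, 0.3761, 0.0101]
eef_rot: [0.02, 0.963, -0.266, 0.02]
ft_force: [-0.0, 1.2, 0.3]
opening: 0.0727
tcp [0.4441 0.3761 0.0101] t 33.55 dtool [ 0.0007 -0.      0.0012]
jaw deg -30.9
yaw need (tool, z down => -) -0.103
[ 0.0275 -0.0501 -0.9984]
```

Grip and lift.

```bash
python3 -m handwheel '[{"hand":1,"dp":[0,0,0],"yaw":0},{"hand":1,"dp":[0,0,0],"yaw":0},{"hand":1,"dp":[0,0,0],"yaw":0},{"hand":1,"dp":[0,0,0],"yaw":0},{"hand":1,"dp":[0,0,0],"yaw":0},{"hand":1,"dp":[0,0,-0.006],"yaw":0},{"hand":1,"dp":[0,0,-0.012],"yaw":0},{"hand":1,"dp":[0,0,-0.015],"yaw":0},{"hand":1,"dp":[0,0,-0.015],"yaw":0},{"hand":1,"dp":[0,0,-0.015],"yaw":0},{"hand":1,"dp":[0,0,-0.015],"yaw":0},{"hand":1,"dp":[0,0,-0.01],"yaw":0},{"hand":1,"dp":[0,0,-0.004],"yaw":0},{"hand":1,"dp":[0,0,0],"yaw":0}]'
python3 -c "
from h import *
to(.5094,-.3001,.115,-25);print(st()[1][:,2].round(4))
p=snap('scene');show(p,'e6.png',(190,140,80,100),6)"
```

```text
time_s: 34.95
tool_pos: [0.4423, 0.3821, 0.1133]
eef_rot: [0.018, 0.963, -0.266, 0.021]
ft_force: [0.2, 0.2, -1.8]
opening: 0.0441
tcp [0.4423 0.3821 0.1133] t 34.95 dtool [0.4074 0.5503 0.0321]
jaw deg -30.9
yaw need (tool, z down => -) -0.103
[ 0.0313 -0.0466 -0.9984]
```

View pics/e6.png

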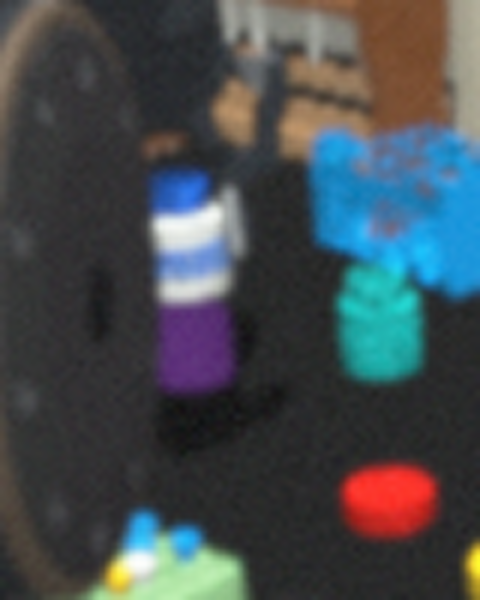

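```bash
python3 -m handwheel '[{"hand":1,"dp":[0.007,0.01,0],"yaw":0},{"hand":1,"dp":[0.013,0.018,0],"yaw":0},{"hand":1,"dp":[0.019,0.026,0],"yaw":0},{"hand":1,"dp":[0.02,0.027,0],"yaw":0},{"hand":1,"dp":[0.02,0.027,0],"yaw":0},{"hand":1,"dp":[0.02,0.027,0],"yaw":0},{"hand":1,"dp":[0.02,0.027,0],"yaw":0},{"hand":1,"dp":[0.02,0.027,0],"yaw":0},{"hand":1,"dp":[0.02,0.027,0],"yaw":0},{"hand":1,"dp":[0.02,0.027,0],"yaw":0},{"hand":1,"dp":[0.02,0.027,0],"yaw":0},{"hand":1,"dp":[0.02,0.027,0],"yaw":0},{"hand":1,"dp":[0.02,0.027,0],"yaw":0},{"hand":1,"dp":[0.02,0.027,0],"yaw":0},{"hand":1,"dp":[0.02,0.027,0],"yaw":0},{"hand":1,"dp":[0.019,0.026,0],"yaw":0},{"hand":1,"dp":[0.013,0.018,0],"yaw":0},{"hand":1,"dp":[0.007,0.01,0],"yaw":0},{"hand":1,"dp":[0,0,0],"yaw":0}]'
python3 -c "
from h import *
to(.5094,-.3001,.1,-25);print(st()[1][:,2].round(4),r.sense()['opening']);print(r.sense()['qpos'].round(3))"
```

```text
time_s: 36.9
tool_pos: [0.4797, -0.183, 0.1303]
eef_rot: [0.023, 0.963, -0.266, 0.012]
ft_force: [-0.4, -0.4, -2.1]
opening: 0.0442
tcp [ 0.4797 -0.183   0.1303] t 36.9 dtool [0.0845 0.0839 0.0364]
jaw deg -30.9
yaw need (tool, z down => -) -0.103
[ 0.0102 -0.0505 -0.9987] 0.04423179340173898
[-0.392  0.417  2.027 -0.069  0.67   0.201]
```

```bash
python3 -m handwheel '[{"hand":1,"dp":[0.007,0.007,0],"yaw":0},{"hand":1,"dp":[0.016,0.016,0.003],"yaw":0},{"hand":1,"dp":[0.02,0.02,0.005],"yaw":0},{"hand":1,"dp":[0.018,0.018,0.008],"yaw":0},{"hand":1,"dp":[0.012,0.012,0.01],"yaw":0},{"hand":1,"dp":[0.004,0.004,0.01],"yaw":0},{"hand":1,"dp":[0,0,0.008],"yaw":0},{"hand":1,"dp":[0,0,0],"yaw":0},{"hand":1,"dp":[0,0,0],"yaw":0}]'
python3 -c "
from h import *
to(.5094,-.3001,.02,-25);print(st()[1][:,2].round(4),r.sense()['opening'])"
```

```text
time_s: 37.8
tool_pos: [0.5054, -0.2884, 0.0871]
eef_rot: [0.022, 0.964, -0.263, 0.008]
ft_force: [-0.6, -0.2, -2.3]
opening: 0.0438
tcp [ 0.5054 -0.2884  0.0871] t 37.8 dtool [0.0075 0.0055 0.0676]
jaw deg -30.5
yaw need (tool, z down => -) -0.096
[ 0.0047 -0.0467 -0.9989] 0.043818941606110856
```

```bash
python3 -m handwheel '[{"hand":1,"dp":[0.004,0.003,0.007],"yaw":0},{"hand":1,"dp":[0.003,0.002,0.013],"yaw":0},{"hand":1,"dp":[0,0,0.013],"yaw":0},{"hand":1,"dp":[0,0,0.013],"yaw":0},{"hand":1,"dp":[0,0,0.012],"yaw":0},{"hand":1,"dp":[0,0,0.006],"yaw":0},{"hand":1,"dp":[0,0,0],"yaw":0},{"hand":1,"dp":[0,0,0],"yaw":0}]'
python3 -c "
from h import *
to(.5094,-.3001,.016,-25);print(st()[1][:,2].round(4),r.sense()['opening'])"
```

```text
time_s: 38.6
tool_pos: [0.5089, -0.2981, 0.0173]
eef_rot: [0.022, 0.965, -0.263, 0.008]
ft_force: [-0.4, 0.4, -1.2]
opening: 0.0443
tcp [ 0.5089 -0.2981  0.0173] t 38.6 dtool [0.0014 0.0014 0.0014]
jaw deg -30.4
yaw need (tool, z down => -) -0.095
[ 0.0034 -0.0456 -0.999 ] 0.04425923325586406
```

```bash
python3 -m handwheel '[{"hand":1,"dp":[0,0,0.002],"yaw":0},{"hand":0.15,"dp":[0,0,0],"yaw":0},{"hand":0.15,"dp":[0,0,0],"yaw":0},{"hand":0.15,"dp":[0,0,0],"yaw":0},{"hand":0.15,"dp":[0,0,-0.007],"yaw":0},{"hand":0.15,"dp":[0,0,-0.013],"yaw":0},{"hand":0.15,"dp":[0,0,-0.018],"yaw":0},{"hand":0.15,"dp":[0,0,-0.018],"yaw":0},{"hand":0.15,"dp":[0,0,-0.018],"yaw":0},{"hand":0.15,"dp":[0,0,-0.012],"yaw":0},{"hand":0.15,"dp":[0,0,-0.005],"yaw":0},{"hand":0.15,"dp":[0,0,0],"yaw":0}]'
python3 -c "
from h import *
to(.6765,.0202,.115,-45);print(st()[1][:,2].round(4));print(r.sense()['qpos'].round(3))
p=snap('scene');show(p,'e7.png',(350,190,180,140),4)"
```

```text
time_s: 39.8
tool_pos: [0.5102, -0.2945, 0.1175]
eef_rot: [0.022, 0.965, -0.263, 0.011]
ft_force: [-0.2, -1.3, -0.2]
opening: 0.0725
tcp [ 0.5102 -0.2945  0.1175] t 39.8 dtool [-0.016  -0.3554 -0.0114]
jaw deg -30.4
yaw need (tool, z down => -) 0.255
[ 0.0093 -0.049  -0.9988]
[-0.552  0.519  1.87  -0.056  0.719  0.021]
```

View pics/e7.png

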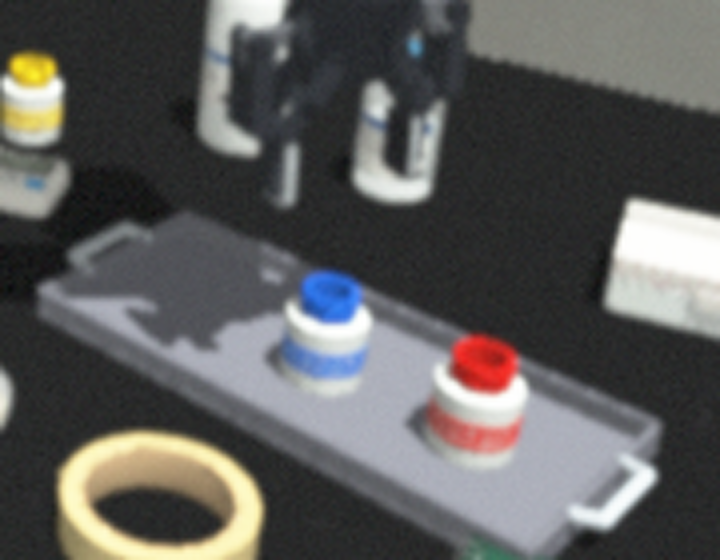

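Red and blue jars stand upright in the tray. Now the yellow jar.

```bash
python3 -m handwheel '[{"hand":0.15,"dp":[0,-0.01,-0.002],"yaw":0},{"hand":0.15,"dp":[0,-0.02,-0.002],"yaw":0},{"hand":0.15,"dp":[-0.002,-0.03,-0.002],"yaw":0},{"hand":0.15,"dp":[-0.002,-0.035,-0.002],"yaw":0},{"hand":0.15,"dp":[-0.002,-0.035,0],"yaw":0},{"hand":0.15,"dp":[-0.002,-0.035,0],"yaw":0},{"hand":0.15,"dp":[-0.002,-0.035,0],"yaw":0},{"hand":0.15,"dp":[-0.002,-0.035,0],"yaw":0},{"hand":0.15,"dp":[-0.002,-0.03,0],"yaw":0},{"hand":0.15,"dp":[-0.001,-0.02,0],"yaw":0},{"hand":0.15,"dp":[0,-0.01,0],"yaw":0},{"hand":0.15,"dp":[0,0,0],"yaw":0.05},{"hand":0.15,"dp":[0,0,0],"yaw":0.1},{"hand":0.15,"dp":[0,0,0],"yaw":0.08},{"hand":0.15,"dp":[0,0,0],"yaw":0}]'
python3 -c "
from h import *
to(.6765,.0202,.09,-45);print(st()[1][:,2].round(4));print(r.sense()['qpos'].round(3))"
```

```text
time_s: 41.35
tool_pos: [0.6473, -0.0135, 0.101]
eef_rot: [0.022, 0.927, -0.375, 0.004]
ft_force: [0.5, 0.5, 0.2]
opening: 0.0723
tcp [ 0.6473 -0.0135  0.101 ] t 41.35 dtool [-0.0027 -0.0449  0.0093]
jaw deg -44.1
yaw need (tool, z down => -) 0.016
[-0.0086 -0.045  -0.999 ]
[-0.042  0.624  1.704 -0.062  0.821  0.77 ]
```

```bash
python3 -m handwheel '[{"hand":0.15,"dp":[-0.001,-0.008,0],"yaw":0},{"hand":0.15,"dp":[-0.001,-0.014,0],"yaw":0},{"hand":0.15,"dp":[-0.001,-0.012,0],"yaw":0},{"hand":0.15,"dp":[0,-0.007,0.004],"yaw":0},{"hand":0.15,"dp":[0,0,0.004],"yaw":0},{"hand":0.15,"dp":[0,0,0],"yaw":0},{"hand":0.15,"dp":[0,0,0],"yaw":0}]'
python3 -c "
from h import *
to(.6765,.0202,.009,-45);print(st()[1][:,2].round(4))
p=snap('scene');show(p,'e8.png',(310,140,80,110),5)
"
```

```text
time_s: 42.05
tool_pos: [0.6756, 0.021, 0.0892]
eef_rot: [0.023, 0.928, -0.372, 0.004]
ft_force: [-0.9, 0.1, -0.2]
opening: 0.0727
tcp [0.6756 0.021  0.0892] t 42.05 dtool [-0.0007 -0.0033  0.0801]
jaw deg -43.6
yaw need (tool, z down => -) 0.024
[-0.0102 -0.0449 -0.9989]
```

View pics/e8.png

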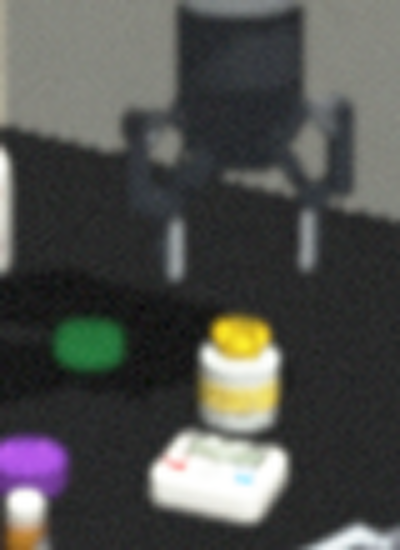

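The fingers at (175,250) and (308,240) straddle the yellow jar at (240,370), and the timer is clear of them. Descending.

```bash
python3 -m handwheel '[{"hand":0.15,"dp":[0,-0.002,0.007],"yaw":0},{"hand":0.15,"dp":[0,-0.001,0.013],"yaw":0},{"hand":0.15,"dp":[0,0,0.015],"yaw":0},{"hand":0.15,"dp":[0,0,0.015],"yaw":0},{"hand":0.15,"dp":[0,0,0.014],"yaw":0},{"hand":0.15,"dp":[0,0,0.008],"yaw":0},{"hand":0.15,"dp":[0,0,0.003],"yaw":0},{"hand":0.15,"dp":[0,0,0],"yaw":0}]'
python3 -c "
from h import *
to(.6765,.0202,.009,-45);print(st()[1][:,2].round(4))"
```

```text
time_s: 42.9
tool_pos: [0.675, 0.0185, 0.0057]
eef_rot: [0.023, 0.928, -0.372, 0.002]
ft_force: [0.2, 0.2, 0.4]
opening: 0.0729
tcp [0.675  0.0185 0.0057] t 42.9 dtool [-0.     -0.0021 -0.0034]
jaw deg -43.7
yaw need (tool, z down => -) 0.023
[-0.0134 -0.0449 -0.9989]
```

```bash
python3 -m handwheel '[{"hand":0.15,"dp":[0,-0.001,-0.003],"yaw":0},{"hand":1,"dp":[0,0,0],"yaw":0},{"hand":1,"dp":[0,0,0],"yaw":0},{"hand":1,"dp":[0,0,0],"yaw":0},{"hand":1,"dp":[0,0,0],"yaw":0},{"hand":1,"dp":[0,0,0],"yaw":0},{"hand":1,"dp":[0,0,-0.006],"yaw":0},{"hand":1,"dp":[0,0,-0.012],"yaw":0},{"hand":1,"dp":[0,0,-0.015],"yaw":0},{"hand":1,"dp":[0,0,-0.015],"yaw":0},{"hand":1,"dp":[0,0,-0.015],"yaw":0},{"hand":1,"dp":[0,0,-0.015],"yaw":0},{"hand":1,"dp":[0,0,-0.01],"yaw":0},{"hand":1,"dp":[0,0,-0.004],"yaw":0},{"hand":1,"dp":[0,0,0],"yaw":0}]'
python3 -c "
from h import *
to(.523,-.211,.115,-25);print(st()[1][:,2].round(4))
p=snap('scene');show(p,'e9.png',(310,140,80,110),5)"
```

```text
time_s: 44.4
tool_pos: [0.6796, 0.0242, 0.1144]
eef_rot: [0.022, 0.928, -0.372, 0.006]
ft_force: [0.5, -0.1, -1.1]
opening: 0.0452
tcp [0.6796 0.0242 0.1144] t 44.4 dtool [0.0493 0.278  0.0109]
jaw deg -43.7
yaw need (tool, z down => -) -0.326
[-0.0058 -0.0448 -0.999 ]
```

View pics/e9.png

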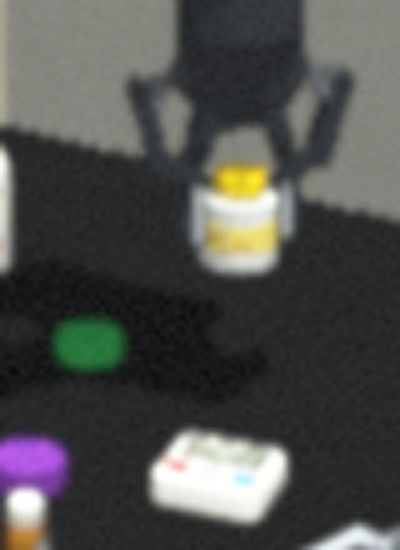

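```bash
python3 -m handwheel '[{"hand":1,"dp":[0.002,0.01,0],"yaw":0},{"hand":1,"dp":[0.003,0.02,0],"yaw":0},{"hand":1,"dp":[0.005,0.03,0],"yaw":0},{"hand":1,"dp":[0.006,0.035,0],"yaw":0},{"hand":1,"dp":[0.006,0.035,0],"yaw":0},{"hand":1,"dp":[0.006,0.035,0],"yaw":0},{"hand":1,"dp":[0.006,0.035,0],"yaw":0},{"hand":1,"dp":[0.005,0.028,0],"yaw":0},{"hand":1,"dp":[0.003,0.018,0],"yaw":0},{"hand":1,"dp":[0.001,0.008,0],"yaw":0},{"hand":1,"dp":[0,0,0],"yaw":-0.06},{"hand":1,"dp":[0,0,0],"yaw":-0.1},{"hand":1,"dp":[0,0,0],"yaw":-0.08},{"hand":1,"dp":[0,0,0],"yaw":0}]'
python3 -c "
from h import *
to(.523,-.211,.08,-25);print(st()[1][:,2].round(4),r.sense()['opening'])"
```

```text
time_s: 45.85
tool_pos: [0.5182, -0.199, 0.1158]
eef_rot: [0.023, 0.967, -0.255, -0.006]
ft_force: [0.5, -0.2, -1.0]
opening: 0.045
tcp [ 0.5182 -0.199   0.1158] t 45.85 dtool [0.01   0.0064 0.0362]
jaw deg -29.5
yaw need (tool, z down => -) -0.079
[-0.0223 -0.0411 -0.9989] 0.04497035750429194
```

```bash
python3 -m handwheel '[{"hand":1,"dp":[0.005,0.004,0.006],"yaw":0},{"hand":1,"dp":[0.004,0.003,0.012],"yaw":0},{"hand":1,"dp":[0,0,0.015],"yaw":0},{"hand":1,"dp":[0,0,0.015],"yaw":0},{"hand":1,"dp":[0,0,0.015],"yaw":0},{"hand":1,"dp":[0,0,0.008],"yaw":0},{"hand":1,"dp":[0,0,0.002],"yaw":0},{"hand":1,"dp":[0,0,0],"yaw":0},{"hand":1,"dp":[0,0,0],"yaw":0}]'
python3 -c "
from h import *
to(.523,-.211,.016,-25);print(st()[1][:,2].round(4),r.sense()['opening'])"
```

```text
time_s: 46.75
tool_pos: [0.5214, -0.2143, 0.0352]
eef_rot: [0.023, 0.965, -0.261, -0.006]
ft_force: [0.0, 0.4, -1.1]
opening: 0.0448
tcp [ 0.5214 -0.2143  0.0352] t 46.75 dtool [-0.0003 -0.0046  0.019 ]
jaw deg -30.2
yaw need (tool, z down => -) -0.091
[-0.024  -0.0402 -0.9989] 0.04475292341998697
```

```bash
python3 -m handwheel '[{"hand":1,"dp":[0,-0.003,0.006],"yaw":0},{"hand":1,"dp":[0,0,0.007],"yaw":0},{"hand":1,"dp":[0,0,0.004],"yaw":0},{"hand":1,"dp":[0,0,0],"yaw":0},{"hand":1,"dp":[0,0,0],"yaw":0}]'
python3 -c "
from h import *
to(.523,-.211,.016,-25);print(st()[1][:,2].round(4),r.sense()['opening'])"
```

```text
time_s: 47.25
tool_pos: [0.5237, -0.2125, 0.0179]
eef_rot: [0.023, 0.965, -0.261, -0.005]
ft_force: [-0.6, -0.1, -1.6]
opening: 0.0454
tcp [ 0.5237 -0.2125  0.0179] t 47.25 dtool [-0.0013 -0.001   0.0019]
jaw deg -30.2
yaw need (tool, z down => -) -0.091
[-0.0217 -0.0411 -0.9989] 0.04535976441970901
```

```bash
python3 -m handwheel '[{"hand":1,"dp":[0,0,0.002],"yaw":0},{"hand":0.15,"dp":[0,0,0],"yaw":0},{"hand":0.15,"dp":[0,0,0],"yaw":0},{"hand":0.15,"dp":[0,0,0],"yaw":0},{"hand":0.15,"dp":[0,0,-0.007],"yaw":0},{"hand":0.15,"dp":[0,0,-0.013],"yaw":0},{"hand":0.15,"dp":[0,0,-0.018],"yaw":0},{"hand":0.15,"dp":[0,0,-0.018],"yaw":0},{"hand":0.15,"dp":[0,0,-0.018],"yaw":0},{"hand":0.15,"dp":[0,0,-0.012],"yaw":0},{"hand":0.15,"dp":[0,0,-0.005],"yaw":0},{"hand":0.15,"dp":[0,0,0],"yaw":0}]'
python3 -c "
from h import *
to(.4447,.148,.09,-25);print(st()[1][:,2].round(4));print(r.sense()['qpos'].round(3))
p=snap('scene');show(p,'f1.png',(350,190,180,140),4)
p=snap('top');show(p,'f2.png')
for c in ['blue','yellow','red']:
  for k in ('jar','lid'):
    for cf,b,m,q in find(f'{k}_{c}_mid',p,4):
        top=q[q[:,2]>np.percentile(q[:,2],95)-.006]; print(k,c,cf,b,circ(top),top[:,2].mean().round(3))"
```

```text
time_s: 48.45
tool_pos: [0.5267, -0.2089, 0.1165]
eef_rot: [0.023, 0.965, -0.261, -0.003]
ft_force: [0.0, 0.5, 0.0]
opening: 0.0727
tcp [ 0.5267 -0.2089  0.1165] t 48.45 dtool [-0.2506 -0.268   0.0128]
jaw deg -30.2
yaw need (tool, z down => -) -0.091
[-0.0178 -0.0425 -0.9989]
[-0.401  0.509  1.894 -0.068  0.739  0.177]
lid blue 0.26 [400.6, 177.0, 126.0, 55.0] (array([ 0.5124, -0.2896]), 0.1683) 0.035
jar yellow 0.7 [423.6, 195.2, 14.2, 19.6] (array([ 0.5192, -0.1962]), 0.0278) 0.067
lid yellow 0.74 [295.5, 228.2, 19.4, 15.3] (array([0.4446, 0.1486]), 0.0221) 0.015
lid yellow 0.66 [322.8, 202.1, 15.4, 12.6] (array([0.5228, 0.0671]), 0.0199) 0.015
jar red 0.81 [192.4, 172.8, 22.3, 20.9] (array([0.5941, 0.4113]), 0.0161) 0.056
jar red 0.81 [169.6, 205.6, 18.1, 17.8] (array([0.5102, 0.484 ]), 0.0162) 0.056
lid red 0.71 [274.1, 187.4, 17.7, 15.7] (array([0.5613, 0.1951]), 0.0217) 0.015
lid red 0.7 [254.6, 228.4, 14.7, 12.6] (array([0.4588, 0.2554]), 0.0223) 0.015
```

View pics/f1.png

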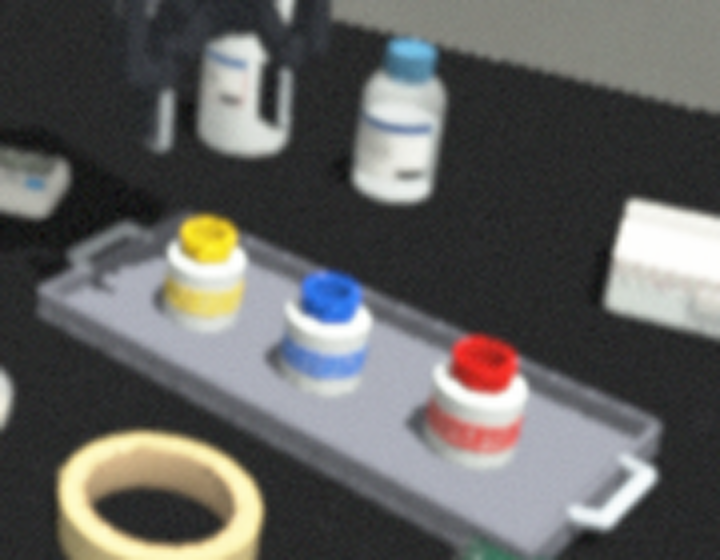

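View pics/f2.png

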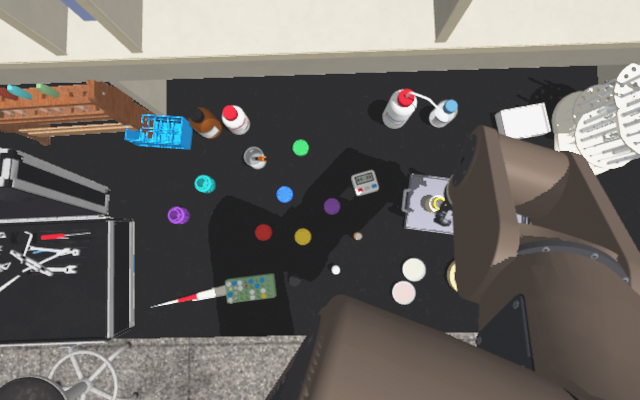

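All three jars stand in the tray. Next the yellow lid at top-view pixel (303,237).

```bash
python3 -m handwheel '[{"hand":0.15,"dp":[-0.01,-0.01,0],"yaw":0},{"hand":0.15,"dp":[-0.018,-0.019,0],"yaw":0},{"hand":0.15,"dp":[-0.024,-0.026,0],"yaw":0},{"hand":0.15,"dp":[-0.024,-0.026,0],"yaw":0},{"hand":0.15,"dp":[-0.024,-0.026,0],"yaw":0},{"hand":0.15,"dp":[-0.024,-0.026,0],"yaw":0},{"hand":0.15,"dp":[-0.024,-0.026,0],"yaw":0},{"hand":0.15,"dp":[-0.024,-0.026,0],"yaw":0},{"hand":0.15,"dp":[-0.024,-0.026,0],"yaw":0},{"hand":0.15,"dp":[-0.02,-0.021,0],"yaw":0},{"hand":0.15,"dp":[-0.01,-0.01,0],"yaw":0},{"hand":0.15,"dp":[0,0,0],"yaw":0},{"hand":0.15,"dp":[0,0,0],"yaw":0}]'
python3 -c "
from h import *
to(.4446,.1484,.04,-25);print(st()[1][:,2].round(4))"
```

```text
time_s: 50.15
tool_pos: [0.4426, 0.131, 0.1002]
eef_rot: [0.023, 0.965, -0.261, -0.006]
ft_force: [-0.3, 0.2, -0.4]
opening: 0.0725
tcp [0.4426 0.131  0.1002] t 50.15 dtool [-0.007  -0.019   0.0593]
jaw deg -30.3
yaw need (tool, z down => -) -0.092
[-0.0243 -0.0417 -0.9988]
```

```bash
python3 -m handwheel '[{"hand":0.15,"dp":[-0.004,-0.009,0.006],"yaw":0},{"hand":0.15,"dp":[-0.003,-0.009,0.013],"yaw":0},{"hand":0.15,"dp":[0,-0.001,0.015],"yaw":0},{"hand":0.15,"dp":[0,0,0.013],"yaw":0},{"hand":0.15,"dp":[0,0,0.006],"yaw":0},{"hand":0.15,"dp":[0,0,0],"yaw":0},{"hand":0.15,"dp":[0,0,0],"yaw":0}]'
python3 -c "
from h import *
to(.4446,.1484,.003,-25);print(st()[1][:,2].round(4))
p=snap('scene');show(p,'f3.png',(230,170,120,90),5)"
```

```text
time_s: 50.85
tool_pos: [0.4459, 0.149, 0.0405]
eef_rot: [0.023, 0.964, -0.263, -0.007]
ft_force: [0.2, 0.0, -0.3]
opening: 0.0722
tcp [0.4459 0.149  0.0405] t 50.85 dtool [-0.0008 -0.0006  0.0375]
jaw deg -30.5
yaw need (tool, z down => -) -0.097
[-0.025  -0.0416 -0.9988]
```

View pics/f3.png

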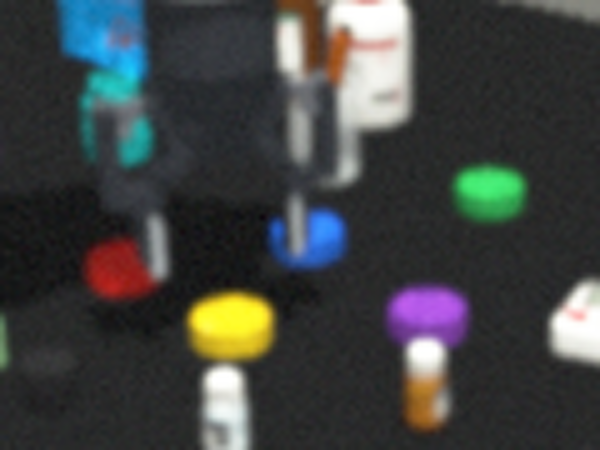

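```bash
python3 -m handwheel '[{"hand":0.15,"dp":[-0.001,-0.001,0.006],"yaw":0},{"hand":0.15,"dp":[0,0,0.01],"yaw":0},{"hand":0.15,"dp":[0,0,0.01],"yaw":0},{"hand":0.15,"dp":[0,0,0.006],"yaw":0},{"hand":0.15,"dp":[0,0,0],"yaw":0},{"hand":0.15,"dp":[0,0,0],"yaw":0}]'
python3 -c "
from h import *
to(.4446,.1484,.003,-25);print(st()[1][:,2].round(4))"
```

```text
time_s: 51.5
tool_pos: [0.4454, 0.1492, 0.0065]
eef_rot: [0.023, 0.964, -0.263, -0.006]
ft_force: [0.3, 1.0, 1.0]
opening: 0.0726
tcp [0.4454 0.1492 0.0065] t 51.5 dtool [-0.0003  0.0009  0.0035]
jaw deg -30.6
yaw need (tool, z down => -) -0.097
[-0.0233 -0.041  -0.9989]
```

```bash
python3 -m handwheel '[{"hand":0.15,"dp":[0,0.001,0.003],"yaw":0},{"hand":1,"dp":[0,0,0],"yaw":0},{"hand":1,"dp":[0,0,0],"yaw":0},{"hand":1,"dp":[0,0,0],"yaw":0},{"hand":1,"dp":[0,0,0],"yaw":0},{"hand":1,"dp":[0,0,0],"yaw":0},{"hand":1,"dp":[0,0,-0.006],"yaw":0},{"hand":1,"dp":[0,0,-0.012],"yaw":0},{"hand":1,"dp":[0,0,-0.016],"yaw":0},{"hand":1,"dp":[0,0,-0.018],"yaw":0},{"hand":1,"dp":[0,0,-0.018],"yaw":0},{"hand":1,"dp":[0,0,-0.018],"yaw":0},{"hand":1,"dp":[0,0,-0.012],"yaw":0},{"hand":1,"dp":[0,0,-0.005],"yaw":0},{"hand":1,"dp":[0,0,0],"yaw":0}]'
python3 -c "
from h import *
to(.523,-.211,.12,-25);print(st()[1][:,2].round(4))
p=snap('scene');show(p,'f4.png',(230,130,120,110),5)
p=snap('top');P=cloud(p)
f=p['frame'].astype(int)
for c in ['red','blue','yellow']:
  for cf,b,m,q in find(f'jar_{c}_mid',p,4):
    top=q[q[:,2]>np.percentile(q[:,2],95)-.006]; print(c,cf,b,circ(top),top[:,2].mean().round(3))
"
```

```text
time_s: 53.0
tool_pos: [0.4478, 0.1532, 0.1198]
eef_rot: [0.021, 0.964, -0.263, -0.004]
ft_force: [0.4, -0.4, -1.4]
opening: 0.0413
tcp [0.4478 0.1532 0.1198] t 53.0 dtool [0.2498 0.2752 0.0127]
jaw deg -30.5
yaw need (tool, z down => -) -0.097
[-0.0191 -0.0392 -0.999 ]
red 0.9 [492.7, 202.4, 21.4, 23.2] (array([ 0.4959, -0.3874]), 0.0169) 0.059
red 0.78 [197.1, 174.4, 14.5, 19.3] (array([0.5942, 0.4113]), 0.0162) 0.056
red 0.74 [168.1, 207.5, 20.9, 14.7] (array([0.5098, 0.4832]), 0.0163) 0.056
blue 0.89 [461.8, 199.4, 17.4, 20.0] (array([ 0.5057, -0.2951]), 0.0169) 0.06
yellow 0.8 [422.2, 193.7, 20.3, 21.5] (array([ 0.5218, -0.2108]), 0.0167) 0.06
```

View pics/f4.png

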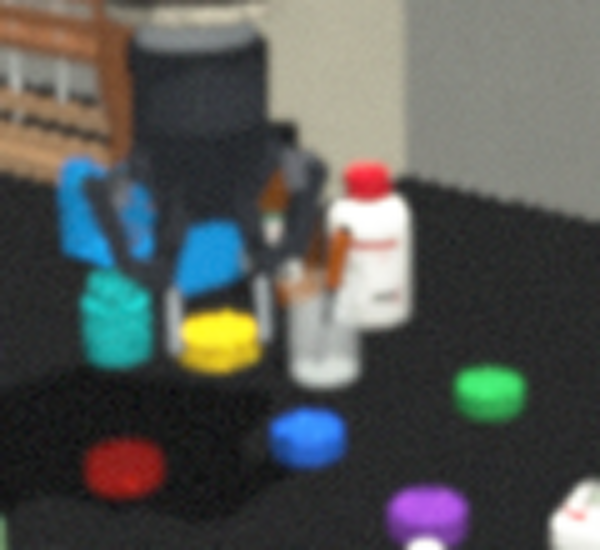

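The yellow lid is held level. Carrying it to the yellow jar at (.522,-.211).

```bash
python3 -m handwheel '[{"hand":1,"dp":[0.01,0.011,0],"yaw":0},{"hand":1,"dp":[0.018,0.02,0],"yaw":0},{"hand":1,"dp":[0.024,0.026,0],"yaw":0},{"hand":1,"dp":[0.024,0.026,0],"yaw":0},{"hand":1,"dp":[0.024,0.026,0],"yaw":0},{"hand":1,"dp":[0.024,0.026,0],"yaw":0},{"hand":1,"dp":[0.024,0.026,0],"yaw":0},{"hand":1,"dp":[0.024,0.026,0],"yaw":0},{"hand":1,"dp":[0.024,0.026,0],"yaw":0},{"hand":1,"dp":[0.018,0.02,0],"yaw":0},{"hand":1,"dp":[0.01,0.011,0],"yaw":0},{"hand":1,"dp":[0,0,0],"yaw":0},{"hand":1,"dp":[0,0,0],"yaw":0}]'
python3 -c "
from h import *
to(.5218,-.2108,.085,-25);print(st()[1][:,2].round(4),r.sense()['opening'])"
```

```text
time_s: 54.55
tool_pos: [0.5142, -0.1828, 0.1212]
eef_rot: [0.023, 0.965, -0.262, -0.012]
ft_force: [-0.2, -0.6, 0.0]
opening: 0.0414
tcp [ 0.5142 -0.1828  0.1212] t 54.55 dtool [0.0212 0.0184 0.037 ]
jaw deg -30.5
yaw need (tool, z down => -) -0.095
[-0.0356 -0.0382 -0.9986] 0.04140811405623606
```

```bash
python3 -m handwheel '[{"hand":1,"dp":[0.007,0.006,0.005],"yaw":0},{"hand":1,"dp":[0.008,0.007,0.01],"yaw":0},{"hand":1,"dp":[0.005,0.004,0.011],"yaw":0},{"hand":1,"dp":[0,0,0.005],"yaw":0},{"hand":1,"dp":[0,0,0],"yaw":0},{"hand":1,"dp":[0,0,0],"yaw":0}]'
python3 -c "
from h import *
to(.5218,-.2108,.07,-25);print(st()[1][:,2].round(4),r.sense()['opening'])"
```

```text
time_s: 55.15
tool_pos: [0.5213, -0.2074, 0.0867]
eef_rot: [0.023, 0.965, -0.261, -0.014]
ft_force: [0.8, 0.8, -0.2]
opening: 0.0412
tcp [ 0.5213 -0.2074  0.0867] t 55.15 dtool [0.0024 0.0019 0.0168]
jaw deg -30.3
yaw need (tool, z down => -) -0.092
[-0.0383 -0.0368 -0.9986] 0.04121080327411872
```

```bash
python3 -m handwheel '[{"hand":1,"dp":[0.002,0.002,0],"yaw":0},{"hand":1,"dp":[0,0,0.006],"yaw":0},{"hand":1,"dp":[0,0,0.004],"yaw":0},{"hand":1,"dp":[0,0,0],"yaw":0},{"hand":1,"dp":[0,0,0],"yaw":0}]'
python3 -c "
from h import *
to(.5218,-.2108,.058,-25);print(st()[1][:,2].round(4),r.sense()['opening'])
p=snap('scene');show(p,'f5.png',(350,180,100,110),5)"
```

```text
time_s: 55.65
tool_pos: [0.5219, -0.2103, 0.0766]
eef_rot: [0.023, 0.965, -0.261, -0.013]
ft_force: [-0.2, -0.2, -0.0]
opening: 0.0413
tcp [ 0.5219 -0.2103  0.0766] t 55.65 dtool [ 0.0004 -0.0005  0.0186]
jaw deg -30.2
yaw need (tool, z down => -) -0.091
[-0.0375 -0.0371 -0.9986] 0.04132202605275899
```

View pics/f5.png

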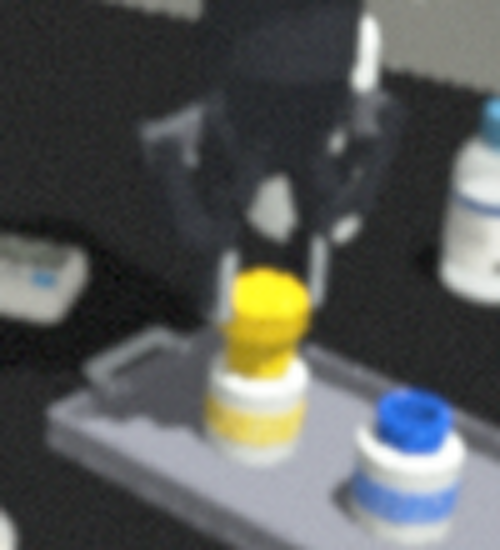

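```bash
cat >> h.py <<'E'
def axisfit(p,box,zlo,zhi,rad,col=None):
    "fit vertical-axis circle of known radius to cloud side points in a pixel box"
    from scipy.optimize import least_squares
    l,t,w,h=box; P=cloud(p)[t:t+h,l:l+w].reshape(-1,3); F=p["frame"][t:t+h,l:l+w].reshape(-1,3)
    m=(P[:,2]>zlo)&(P[:,2]<zhi)
    if col is not None:
        H=cv2.cvtColor(F[None],cv2.COLOR_RGB2HSV)[0].astype(int); m&=(abs(H[:,0]-col)<12)&(H[:,1]>110)
    q=P[m]; 
    if len(q)<8: return None,len(q)
    c0=q[:,:2].mean(0)+np.array([.78,.63])*rad*.6
    f=lambda c: np.hypot(*(q[:,:2]-c).T)-rad
    s=least_squares(f,c0,loss="soft_l1",f_scale=.002)
    return s.x.round(4),len(q)
E
python3 -c "
from h import *
p=snap('scene')
print('lid',axisfit(p,(385,225,40,40),.074,.087,.022,26))
print('neck',axisfit(p,(385,225,40,40),.048,.060,.016,26))
print('body',axisfit(p,(385,245,40,40),.010,.042,.023))
print('blue neck',axisfit(p,(415,250,40,40),.048,.060,.016,112),'top says .5057,-.2951')
print('blue body',axisfit(p,(415,255,40,40),.010,.042,.023))
P=cloud(p)[225:275,385:425];F=p['frame'][225:275,385:425];H=cv2.cvtColor(F,cv2.COLOR_RGB2HSV).astype(int)
m=(abs(H[...,0]-26)<12)&(H[...,1]>110)&(P[...,2]>.04);print(np.percentile(P[m],[3,25,50,75,97],axis=0).round(4))
"
```

```text
lid (array([ 0.522 , -0.2118]), 92)
neck (array([ 0.523 , -0.2136]), 65)
body (array([ 0.5238, -0.2149]), 432)
blue neck (array([ 0.5073, -0.2995]), 99) top says .5057,-.2951
blue body (array([ 0.5103, -0.2988]), 359)
[[ 0.5    -0.2325  0.05  ]
 [ 0.5074 -0.2262  0.0605]
 [ 0.5147 -0.2193  0.0819]
 [ 0.5263 -0.2111  0.0875]
 [ 0.5401 -0.2006  0.0891]]
```

```bash
python3 -m handwheel '[{"hand":1,"dp":[0.002,0.001,0],"yaw":0},{"hand":1,"dp":[0,0,0.004],"yaw":0},{"hand":1,"dp":[0,0,0.006],"yaw":0},{"hand":1,"dp":[0,0,0.005],"yaw":0},{"hand":1,"dp":[0,0,0.002],"yaw":0},{"hand":1,"dp":[0,0,0],"yaw":0}]'
python3 -c "
from h import *
to(.5226,-.2124,.058,-25);print(st()[1][:,2].round(4),r.sense()['ft_force'],r.sense()['opening'])
p=snap('scene');show(p,'f6.png',(350,180,100,110),5)"
```

```text
time_s: 56.35
tool_pos: [0.5227, -0.2131, 0.0583]
eef_rot: [0.023, 0.965, -0.261, -0.013]
ft_force: [0.2, 0.9, -0.7]
opening: 0.0412
tcp [ 0.5227 -0.2131  0.0583] t 56.35 dtool [-0.0004 -0.0006  0.0003]
jaw deg -30.2
yaw need (tool, z down => -) -0.091
[-0.0372 -0.0373 -0.9986] [ 0.24065887  0.85865737 -0.72737877] 0.041162105136124144
```

View pics/f6.png

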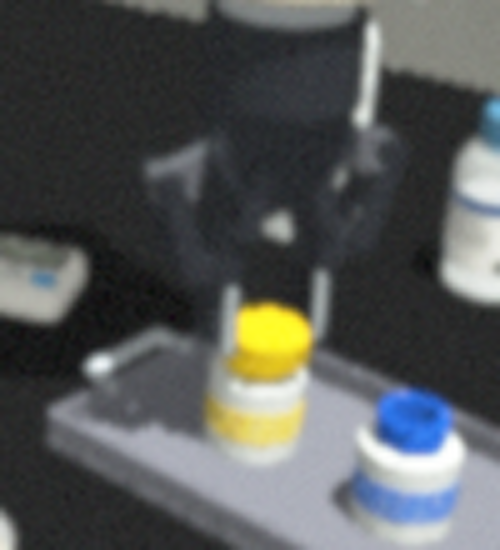

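```bash
python3 -c "
from h import *
p=snap('scene')
P=cloud(p)[225:275,385:425];F=p['frame'][225:275,385:425];H=cv2.cvtColor(F,cv2.COLOR_RGB2HSV).astype(int)
m=(abs(H[...,0]-26)<12)&(H[...,1]>110)&(P[...,2]>.05);print(np.percentile(P[m],[3,25,50,75,97],axis=0).round(4))
print('lid',axisfit(p,(385,225,40,40),.057,.066,.022,26))
print('body',axisfit(p,(385,245,40,40),.010,.040,.023))
top=P[m];t=top[top[:,2]>.066];A=np.c_[t[:,:2],np.ones(len(t))];print(len(t),np.linalg.lstsq(A,t[:,2],rcond=None)[0])
v,u=np.where(m);print(u.min()+385,u.max()+385,v.min()+225,v.max()+225)
def proj(p,X):
    K=p['camera_matrix'];T=p['T'];c=T[:3,:3].T@(np.array(X)-T[:3,3]);return K[0,0]*c[0]/-c[2]+K[0,2],K[1,1]*-c[1]/-c[2]+K[1,2]
for c in [(.5218,-.2108),(.5238,-.2149),(.5227,-.2131)]: print(c,[tuple(np.round(proj(p,(*c,z)),1)) for z in (.025,.062,.070)])
F=p['frame'].astype(int)
for v in (262,263,264): print(v,[u for u in range(385,420) if F[v,u].sum()>480][::1])
"
```

```text
[[ 0.4999 -0.237   0.0552]
 [ 0.5042 -0.2299  0.0634]
 [ 0.5148 -0.2223  0.0688]
 [ 0.5276 -0.2145  0.0698]
 [ 0.542  -0.2029  0.0742]]
lid (array([ 0.5224, -0.2147]), 50)
body (array([ 0.5233, -0.2153]), 389)
137 [-0.45728882 -0.30042709  0.24229862]
396 412 241 255
(0.5218, -0.2108) [(np.float64(399.2), np.float64(260.3)), (np.float64(400.5), np.float64(247.3)), (np.float64(400.8), np.float64(244.5))]
(0.5238, -0.2149) [(np.float64(401.1), np.float64(260.5)), (np.float64(402.4), np.float64(247.5)), (np.float64(402.7), np.float64(244.7))]
(0.5227, -0.2131) [(np.float64(400.2), np.float64(260.5)), (np.float64(401.5), np.float64(247.5)), (np.float64(401.8), np.float64(244.6))]
262 [395, 396, 397, 398, 399, 400, 401, 402, 403, 404, 405, 406, 407, 408, 409, 410, 411, 412, 413, 414, 415, 416, 417, 418, 419]
263 [396, 397, 398, 399, 400, 401, 402, 403, 404, 405, 406, 407, 408, 409, 410, 411, 412, 413, 414, 415, 416, 417, 418, 419]
264 [396, 397, 398, 399, 400, 401, 402, 403, 404, 405, 406, 407, 408, 409, 410, 411, 412, 413, 414, 415, 416, 417, 418, 419]
```

The lid sits round the neck within about 1–2 mm, since the finger hides its left edge, and there is no force. Releasing.

```bash
python3 -m handwheel '[{"hand":1,"dp":[0,0,0.002],"yaw":0},{"hand":1,"dp":[0,0,0],"yaw":0},{"hand":0.3,"dp":[0,0,0],"yaw":0},{"hand":0.3,"dp":[0,0,0],"yaw":0},{"hand":0.3,"dp":[0,0,0],"yaw":0},{"hand":0.3,"dp":[0,0,-0.007],"yaw":0},{"hand":0.3,"dp":[0,0,-0.013],"yaw":0},{"hand":0.15,"dp":[0,0,-0.018],"yaw":0},{"hand":0.15,"dp":[0,0,-0.01],"yaw":0},{"hand":0.15,"dp":[0,0,-0.005],"yaw":0},{"hand":0.15,"dp":[0,0,0],"yaw":0}]'
python3 -c "
from h import *
to(.5612,.1955,.12,-25);print(st()[1][:,2].round(4))
p=snap('scene');show(p,'f7.png',(350,180,100,110),5)
P=cloud(p)[225:275,385:425];F=p['frame'][225:275,385:425];H=cv2.cvtColor(F,cv2.COLOR_RGB2HSV).astype(int)
m=(abs(H[...,0]-26)<12)&(H[...,1]>110)&(P[...,2]>.05);v,u=np.where(m);print(u.min()+385,u.max()+385)
t=P[m];t=t[t[:,2]>.062];print(np.median(t,0))"
```

```text
time_s: 57.55
tool_pos: [0.5257, -0.2113, 0.1153]
eef_rot: [0.023, 0.965, -0.261, -0.012]
ft_force: [-0.6, -0.8, -0.1]
opening: 0.073
tcp [ 0.5257 -0.2113  0.1153] t 57.55 dtool [-0.1742 -0.3687 -0.0215]
jaw deg -30.2
yaw need (tool, z down => -) -0.091
[-0.0343 -0.0384 -0.9987]
393 411
[ 0.51952458 -0.2172911   0.0650688 ]
```

View pics/f7.png

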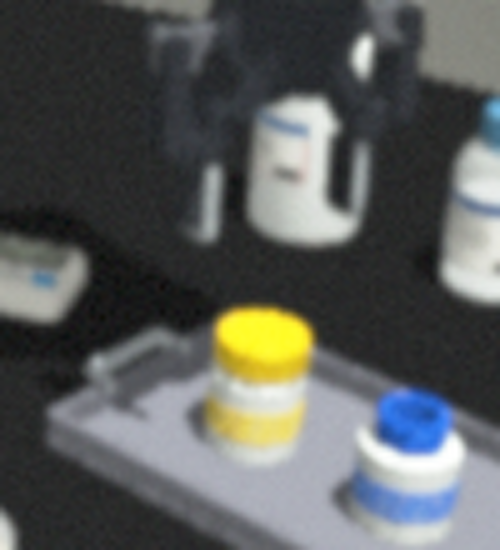

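The yellow lid is seated. Now the blue lid.

```bash
python3 -m handwheel '[{"hand":0.15,"dp":[-0.005,-0.01,-0.002],"yaw":0},{"hand":0.15,"dp":[-0.009,-0.019,-0.002],"yaw":0},{"hand":0.15,"dp":[-0.014,-0.03,-0.002],"yaw":0},{"hand":0.15,"dp":[-0.015,-0.032,-0.002],"yaw":0},{"hand":0.15,"dp":[-0.015,-0.032,-0.002],"yaw":0},{"hand":0.15,"dp":[-0.015,-0.032,0],"yaw":0},{"hand":0.15,"dp":[-0.015,-0.032,0],"yaw":0},{"hand":0.15,"dp":[-0.015,-0.032,0],"yaw":0},{"hand":0.15,"dp":[-0.015,-0.032,0],"yaw":0},{"hand":0.15,"dp":[-0.015,-0.032,0],"yaw":0},{"hand":0.15,"dp":[-0.015,-0.032,0],"yaw":0},{"hand":0.15,"dp":[-0.009,-0.019,0],"yaw":0},{"hand":0.15,"dp":[-0.005,-0.01,0],"yaw":0},{"hand":0.15,"dp":[0,0,0],"yaw":0},{"hand":0.15,"dp":[0,0,0],"yaw":0}]'
python3 -c "
from h import *
to(.5612,.1955,.04,-25);print(st()[1][:,2].round(4))"
```

```text
time_s: 59.1
tool_pos: [0.5515, 0.1897, 0.1013]
eef_rot: [0.025, 0.965, -0.261, -0.018]
ft_force: [0.2, -0.0, -0.2]
opening: 0.0727
tcp [0.5515 0.1897 0.1013] t 59.1 dtool [ 0.0068 -0.0134  0.0605]
jaw deg -30.3
yaw need (tool, z down => -) -0.093
[-0.048  -0.0386 -0.9981]
```

```bash
python3 -m handwheel '[{"hand":0.15,"dp":[0.003,-0.006,0.006],"yaw":0},{"hand":0.15,"dp":[0.003,-0.006,0.013],"yaw":0},{"hand":0.15,"dp":[0.001,-0.002,0.015],"yaw":0},{"hand":0.15,"dp":[0,0,0.013],"yaw":0},{"hand":0.15,"dp":[0,0,0.005],"yaw":0},{"hand":0.15,"dp":[0,0,0],"yaw":0},{"hand":0.15,"dp":[0,0,0],"yaw":0}]'
python3 -c "
from h import *
to(.5612,.1955,.004,-25);print(st()[1][:,2].round(4))
p=snap('scene');show(p,'f8.png',(240,150,120,100),5)
for cf,b,m,q in find('lid_blue_mid',p,2): print(cf,b,np.median(q,0))
print(axisfit(p,(275,200,40,35),.003,.0135,.022,112))"
```

```text
time_s: 59.8
tool_pos: [0.5621, 0.1924, 0.042]
eef_rot: [0.026, 0.964, -0.263, -0.02]
ft_force: [0.9, 0.9, 0.3]
opening: 0.0726
tcp [0.5621 0.1924 0.042 ] t 59.8 dtool [-0.0014 -0.0045  0.0378]
jaw deg -30.6
yaw need (tool, z down => -) -0.097
[-0.0514 -0.0397 -0.9979]
0.52 [284.3, 213.1, 16.6, 10.9] [0.5558553  0.1866503  0.01398735]
(array([0.5627, 0.1939]), 47)
```

View pics/f8.png

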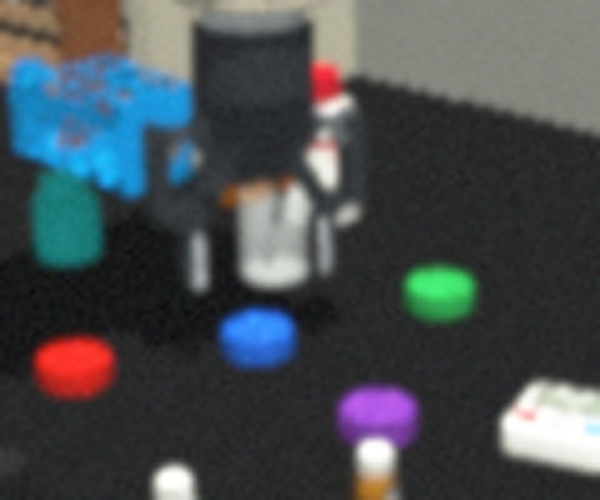

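```bash
python3 -m handwheel '[{"hand":0.15,"dp":[-0.001,-0.003,0.006],"yaw":0},{"hand":0.15,"dp":[0,-0.001,0.01],"yaw":0},{"hand":0.15,"dp":[0,0,0.01],"yaw":0},{"hand":0.15,"dp":[0,0,0.006],"yaw":0},{"hand":0.15,"dp":[0,0,0],"yaw":0},{"hand":0.15,"dp":[0,0,0],"yaw":0}]'
python3 -c "
from h import *
to(.5614,.1953,.004,-25);print(st()[1][:,2].round(4),r.sense()['ft_force'])"
```

```text
time_s: 60.5
tool_pos: [0.5623, 0.1959, 0.0082]
eef_rot: [0.025, 0.964, -0.263, -0.019]
ft_force: [-0.1, 0.5, -0.3]
opening: 0.0723
tcp [0.5623 0.1959 0.0082] t 60.5 dtool [-0.0004  0.0007  0.0042]
jaw deg -30.5
yaw need (tool, z down => -) -0.097
[-0.0492 -0.039  -0.998 ] [-0.10004378  0.51558354 -0.27592438]
```

```bash
python3 -m handwheel '[{"hand":0.15,"dp":[0,0.001,0.004],"yaw":0},{"hand":1,"dp":[0,0,0],"yaw":0},{"hand":1,"dp":[0,0,0],"yaw":0},{"hand":1,"dp":[0,0,0],"yaw":0},{"hand":1,"dp":[0,0,0],"yaw":0},{"hand":1,"dp":[0,0,0],"yaw":0}]'
python3 -c "
from h import *
to(.5614,.1953,.004,-25);print(st()[1][:,2].round(4),r.sense()['ft_force'])"
python3 -m handwheel '[{"hand":1,"dp":[0,0,-0.006],"yaw":0},{"hand":1,"dp":[0,0,-0.012],"yaw":0},{"hand":1,"dp":[0,0,-0.016],"yaw":0},{"hand":1,"dp":[0,0,-0.018],"yaw":0},{"hand":1,"dp":[0,0,-0.018],"yaw":0},{"hand":1,"dp":[0,0,-0.018],"yaw":0},{"hand":1,"dp":[0,0,-0.012],"yaw":0},{"hand":1,"dp":[0,0,-0.005],"yaw":0},{"hand":1,"dp":[0,0,0],"yaw":0}]'
python3 -c "
from h import *
to(.5070,-.297,.12,-25);print(st()[1][:,2].round(4))
p=snap('scene');show(p,'f9.png',(240,120,120,110),5)
p=snap('top');P=cloud(p)
for c in ['red','blue','yellow']:
  for k in ('jar','lid'):
   for cf,b,m,q in find(f'{k}_{c}_mid',p,4):
    top=q[q[:,2]>np.percentile(q[:,2],95)-.006]; print(k,c,cf,b,circ(top),top[:,2].mean().round(3))
"
```

```text
time_s: 61.1
tool_pos: [0.5622, 0.1948, 0.0052]
eef_rot: [0.025, 0.964, -0.263, -0.018]
ft_force: [-0.1, -0.3, -0.4]
opening: 0.041
tcp [0.5622 0.1948 0.0052] t 61.1 dtool [-0.0009 -0.0001  0.0012]
jaw deg -30.6
yaw need (tool, z down => -) -0.097
[-0.0478 -0.0386 -0.9981] [-0.06541107 -0.33217019 -0.42519636]
time_s: 62.0
tool_pos: [0.5681, 0.1995, 0.1199]
eef_rot: [0.024, 0.964, -0.263, -0.017]
ft_force: [-0.2, -0.2, -0.9]
opening: 0.0411
tcp [0.5681 0.1995 0.1199] t 62.0 dtool [0.1996 0.4582 0.0213]
jaw deg -30.5
yaw need (tool, z down => -) -0.097
[-0.0452 -0.0377 -0.9983]
jar red 0.64 [493.5, 202.5, 18.9, 18.5] (array([ 0.4958, -0.3869]), 0.0165) 0.06
jar blue 0.66 [459.3, 197.0, 19.2, 20.1] (array([ 0.5074, -0.2966]), 0.0163) 0.06
jar blue 0.53 [492.4, 204.8, 22.1, 17.3] (array([ 0.4958, -0.3869]), 0.0165) 0.059
jar yellow 0.62 [422.4, 198.7, 9.4, 16.3] (array([ 0.5194, -0.198 ]), 0.0167) 0.045
jar yellow 0.58 [354.6, 229.6, 10.6, 12.8] (array([ 4.425e-01, -3.000e-04]), 0.0086) 0.045
lid yellow 0.7 [324.5, 200.2, 13.3, 17.2] (array([0.5243, 0.0666]), 0.0212) 0.015
```

View pics/f9.png

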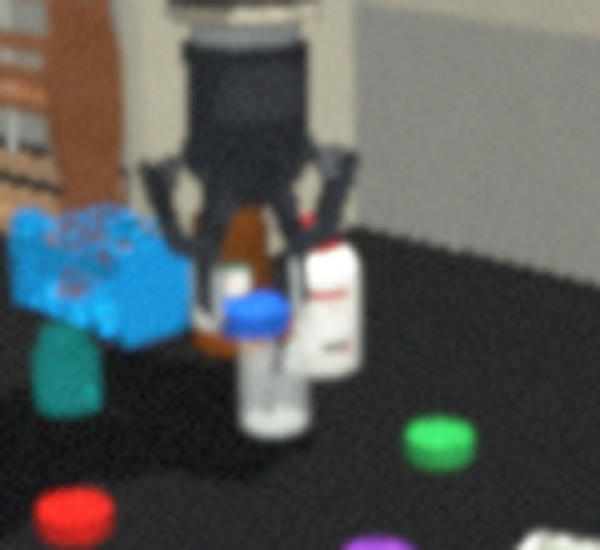

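The blue lid is held. Carrying it to the blue jar.

```bash
python3 -m handwheel '[{"hand":1,"dp":[0.004,0.01,0],"yaw":0},{"hand":1,"dp":[0.008,0.019,0],"yaw":0},{"hand":1,"dp":[0.013,0.03,0],"yaw":0},{"hand":1,"dp":[0.014,0.033,0],"yaw":0},{"hand":1,"dp":[0.014,0.033,0],"yaw":0},{"hand":1,"dp":[0.014,0.033,0],"yaw":0},{"hand":1,"dp":[0.014,0.033,0],"yaw":0},{"hand":1,"dp":[0.014,0.033,0],"yaw":0},{"hand":1,"dp":[0.014,0.033,0],"yaw":0},{"hand":1,"dp":[0.014,0.033,0],"yaw":0},{"hand":1,"dp":[0.014,0.033,0],"yaw":0},{"hand":1,"dp":[0.014,0.033,0],"yaw":0},{"hand":1,"dp":[0.013,0.03,0],"yaw":0},{"hand":1,"dp":[0.008,0.02,0],"yaw":0},{"hand":1,"dp":[0.004,0.01,0],"yaw":0},{"hand":1,"dp":[0,0,0],"yaw":0},{"hand":1,"dp":[0,0,0],"yaw":0}]'
python3 -c "
from h import *
to(.5074,-.298,.09,-25);print(st()[1][:,2].round(4),r.sense()['opening'])"
```

```text
time_s: 64.1
tool_pos: [0.4985, -0.2726, 0.1373]
eef_rot: [0.026, 0.964, -0.263, -0.02]
ft_force: [0.3, -0.5, -0.7]
opening: 0.0411
tcp [ 0.4985 -0.2726  0.1373] t 64.1 dtool [0.0217 0.0145 0.0477]
jaw deg -30.5
yaw need (tool, z down => -) -0.097
[-0.0512 -0.039  -0.9979] 0.041074960801527234
```

```bash
python3 -m handwheel '[{"hand":1,"dp":[0.007,0.005,0.006],"yaw":0},{"hand":1,"dp":[0.008,0.005,0.013],"yaw":0},{"hand":1,"dp":[0.005,0.004,0.014],"yaw":0},{"hand":1,"dp":[0,0,0.008],"yaw":0},{"hand":1,"dp":[0,0,0],"yaw":0},{"hand":1,"dp":[0,0,0],"yaw":0}]'
python3 -c "
from h import *
to(.5074,-.298,.08,-25);print(st()[1][:,2].round(4),r.sense()['opening'])
p=snap('scene')
print('lid',axisfit(p,(410,225,50,50),.078,.098,.022,112))
print('neck',axisfit(p,(410,250,50,40),.048,.060,.016,112))
print('body',axisfit(p,(415,255,40,40),.010,.042,.023))"
```

```text
time_s: 64.7
tool_pos: [0.5075, -0.2948, 0.0913]
eef_rot: [0.025, 0.965, -0.261, -0.021]
ft_force: [0.1, 0.1, 0.1]
opening: 0.0405
tcp [ 0.5075 -0.2948  0.0913] t 64.7 dtool [0.0019 0.0022 0.0114]
jaw deg -30.3
yaw need (tool, z down => -) -0.093
[-0.0533 -0.0374 -0.9979] 0.040521281464582275
lid (array([ 0.5082, -0.2956]), 74)
neck (array([ 0.5069, -0.3001]), 100)
body (array([ 0.5103, -0.2989]), 364)
```

```bash
python3 -m handwheel '[{"hand":1,"dp":[0.002,0.002,0.003],"yaw":0},{"hand":1,"dp":[0,0,0.006],"yaw":0},{"hand":1,"dp":[0,0,0.003],"yaw":0},{"hand":1,"dp":[0,0,0],"yaw":0},{"hand":1,"dp":[0,0,0],"yaw":0}]'
python3 -c "
from h import *
to(.5074,-.298,.058,-25);print(st()[1][:,2].round(4),r.sense()['opening'])
p=snap('scene');show(p,'g1.png',(380,180,100,110),5)
print('lid',axisfit(p,(410,225,50,50),.07,.088,.022,112))
print('body',axisfit(p,(415,255,40,40),.010,.042,.023))"
```

```text
time_s: 65.25
tool_pos: [0.5079, -0.2981, 0.0795]
eef_rot: [0.025, 0.965, -0.261, -0.02]
ft_force: [0.7, -0.2, -0.9]
opening: 0.0409
tcp [ 0.5079 -0.2981  0.0795] t 65.25 dtool [ 0.0001 -0.0011  0.0215]
jaw deg -30.3
yaw need (tool, z down => -) -0.093
[-0.052  -0.0382 -0.9979] 0.040938009340432784
lid (array([ 0.5086, -0.2987]), 87)
body (array([ 0.51 , -0.299]), 337)
```

View pics/g1.png

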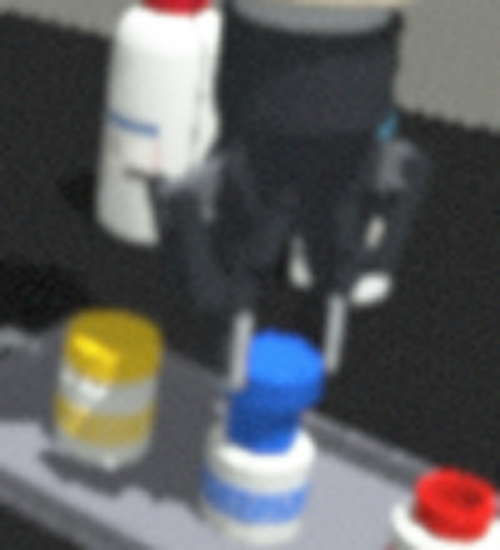

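```bash
python3 -m handwheel '[{"hand":1,"dp":[0.001,0,0.004],"yaw":0},{"hand":1,"dp":[0,-0.001,0.007],"yaw":0},{"hand":1,"dp":[0,0,0.006],"yaw":0},{"hand":1,"dp":[0,0,0.003],"yaw":0},{"hand":1,"dp":[0,0,0],"yaw":0}]'
python3 -c "
from h import *
to(.508,-.2983,.058,-25);print(st()[1][:,2].round(4),r.sense()['ft_force'],r.sense()['opening'])
p=snap('scene');show(p,'g2.png',(380,180,100,110),5)
print('lid',axisfit(p,(410,225,50,50),.057,.068,.022,112))"
```

```text
time_s: 65.8
tool_pos: [0.5084, -0.2985, 0.0578]
eef_rot: [0.025, 0.965, -0.261, -0.02]
ft_force: [-0.0, -0.6, -0.5]
opening: 0.0411
tcp [ 0.5084 -0.2985  0.0578] t 65.8 dtool [-0.0004  0.     -0.0002]
jaw deg -30.3
yaw need (tool, z down => -) -0.092
[-0.0518 -0.0383 -0.9979] [-0.04563083 -0.58021407 -0.546484  ] 0.041101976035185374
lid (array([ 0.5082, -0.298 ]), 100)
```

View pics/g2.png

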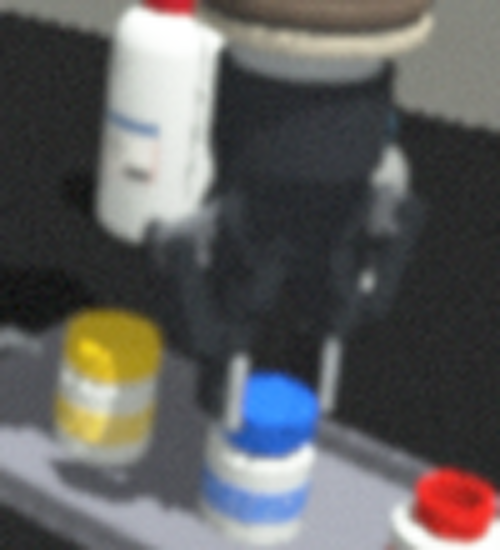

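The blue lid is on the neck. Releasing, then the red lid.

```bash
python3 -m handwheel '[{"hand":1,"dp":[0,0,0.001],"yaw":0},{"hand":1,"dp":[0,0,0],"yaw":0},{"hand":0.3,"dp":[0,0,0],"yaw":0},{"hand":0.3,"dp":[0,0,0],"yaw":0},{"hand":0.3,"dp":[0,0,0],"yaw":0},{"hand":0.3,"dp":[0,0,-0.007],"yaw":0},{"hand":0.3,"dp":[0,0,-0.013],"yaw":0},{"hand":0.15,"dp":[0,0,-0.018],"yaw":0},{"hand":0.15,"dp":[0,0,-0.01],"yaw":0},{"hand":0.15,"dp":[0,0,-0.005],"yaw":0},{"hand":0.15,"dp":[0,0,0],"yaw":0}]'
python3 -c "
from h import *
p=snap('top')
for c in ['red']:
   for cf,b,m,q in find(f'lid_{c}_mid',p,4):
    top=q[q[:,2]>np.percentile(q[:,2],95)-.006]; print(c,cf,b,circ(top),top[:,2].mean().round(3))
to(.459,.2554,.12,-25);print(st()[1][:,2].round(4))
p=snap('scene');show(p,'g3.png',(380,180,100,110),5)"
```

```text
time_s: 66.95
tool_pos: [0.5122, -0.2968, 0.1158]
eef_rot: [0.026, 0.965, -0.261, -0.019]
ft_force: [-0.8, -0.2, 0.1]
opening: 0.0727
red 0.49 [257.4, 229.5, 10.4, 11.5] (array([0.458 , 0.2553]), 0.0218) 0.015
red 0.32 [351.9, 169.8, 23.4, 27.0] (array([ 0.5862, -0.0261]), 0.0392) 0.017
tcp [ 0.5117 -0.2965  0.1148] t 67.05 dtool [-0.3239 -0.4493 -0.0241]
jaw deg -30.3
yaw need (tool, z down => -) -0.092
[-0.0504 -0.0391 -0.998 ]
```

View pics/g3.png

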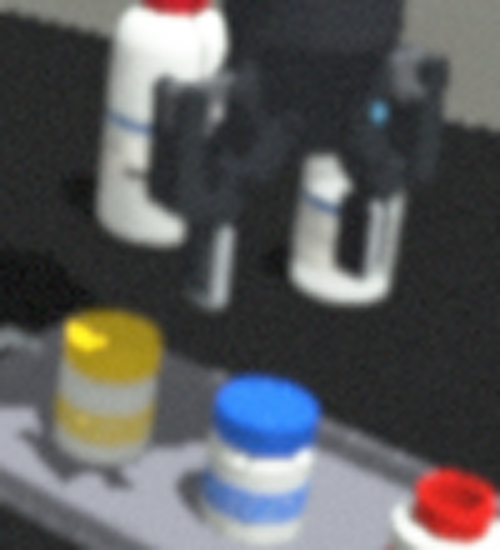

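```bash
python3 -m handwheel '[{"hand":0.15,"dp":[-0.006,-0.008,-0.002],"yaw":0},{"hand":0.15,"dp":[-0.012,-0.016,-0.002],"yaw":0},{"hand":0.15,"dp":[-0.018,-0.026,-0.002],"yaw":0},{"hand":0.15,"dp":[-0.02,-0.028,-0.002],"yaw":0},{"hand":0.15,"dp":[-0.02,-0.028,-0.002],"yaw":0},{"hand":0.15,"dp":[-0.02,-0.028,-0.002],"yaw":0},{"hand":0.15,"dp":[-0.02,-0.028,-0.002],"yaw":0},{"hand":0.15,"dp":[-0.02,-0.028,-0.002],"yaw":0},{"hand":0.15,"dp":[-0.02,-0.028,-0.002],"yaw":0},{"hand":0.15,"dp":[-0.02,-0.028,-0.002],"yaw":0},{"hand":0.15,"dp":[-0.02,-0.028,-0.002],"yaw":0},{"hand":0.15,"dp":[-0.02,-0.028,0],"yaw":0},{"hand":0.15,"dp":[-0.02,-0.028,0],"yaw":0},{"hand":0.15,"dp":[-0.02,-0.028,0],"yaw":0},{"hand":0.15,"dp":[-0.018,-0.026,0],"yaw":0},{"hand":0.15,"dp":[-0.015,-0.02,0],"yaw":0},{"hand":0.15,"dp":[-0.01,-0.013,0],"yaw":0},{"hand":0.15,"dp":[-0.005,-0.007,0],"yaw":0},{"hand":0.15,"dp":[0,0,0],"yaw":0},{"hand":0.15,"dp":[0,0,0],"yaw":0}]'
python3 -c "
from h import *
to(.4588,.2554,.04,-25);print(st()[1][:,2].round(4))"
```

```text
time_s: 69.1
tool_pos: [0.4374, 0.261, 0.1155]
eef_rot: [0.027, 0.965, -0.258, -0.027]
ft_force: [0.3, -0.6, -0.1]
opening: 0.0727
tcp [0.4374 0.261  0.1155] t 69.1 dtool [ 0.0242 -0.0108  0.0741]
jaw deg -30.0
yaw need (tool, z down => -) -0.087
[-0.0658 -0.0388 -0.9971]
```

```bash
python3 -m handwheel '[{"hand":0.15,"dp":[0.008,-0.004,0.006],"yaw":0},{"hand":0.15,"dp":[0.01,-0.005,0.013],"yaw":0},{"hand":0.15,"dp":[0.006,-0.003,0.018],"yaw":0},{"hand":0.15,"dp":[0.001,0,0.017],"yaw":0},{"hand":0.15,"dp":[0,0,0.01],"yaw":0},{"hand":0.15,"dp":[0,0,0.003],"yaw":0},{"hand":0.15,"dp":[0,0,0],"yaw":0},{"hand":0.15,"dp":[0,0,0],"yaw":0}]'
python3 -c "
from h import *
to(.4588,.2554,.004,-25);print(st()[1][:,2].round(4))
p=snap('scene');show(p,'g4.png',(220,150,100,100),5)"
```

```text
time_s: 69.9
tool_pos: [0.4659, 0.2511, 0.0406]
eef_rot: [0.027, 0.965, -0.261, -0.027]
ft_force: [0.4, 0.1, -0.4]
opening: 0.0726
tcp [0.4659 0.2511 0.0406] t 69.9 dtool [-0.007  -0.0026  0.0368]
jaw deg -30.4
yaw need (tool, z down => -) -0.093
[-0.0661 -0.0389 -0.9971]
```

View pics/g4.png

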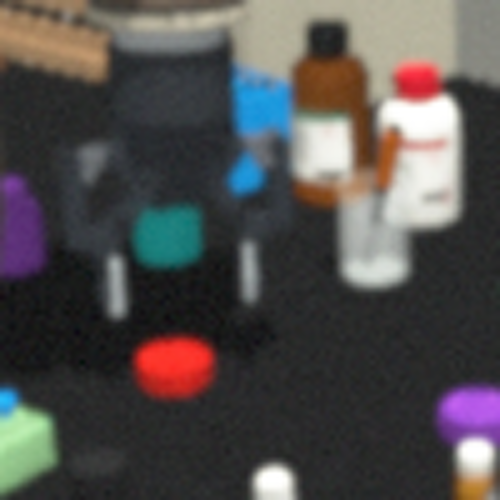

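```bash
python3 -m handwheel '[{"hand":0.15,"dp":[-0.004,-0.001,0.004],"yaw":0},{"hand":0.15,"dp":[-0.003,-0.001,0.01],"yaw":0},{"hand":0.15,"dp":[0,0,0.01],"yaw":0},{"hand":0.15,"dp":[0,0,0.006],"yaw":0},{"hand":0.15,"dp":[0,0,0],"yaw":0},{"hand":0.15,"dp":[0,0,0],"yaw":0}]'
python3 -c "
from h import *
to(.4588,.2554,.005,-25);print(st()[1][:,2].round(4),r.sense()['ft_force'])"
```

```text
time_s: 70.55
tool_pos: [0.4586, 0.2564, 0.0093]
eef_rot: [0.027, 0.965, -0.261, -0.026]
ft_force: [0.3, 0.1, 0.2]
opening: 0.0726
tcp [0.4586 0.2564 0.0093] t 70.55 dtool [0.0008 0.0005 0.0044]
jaw deg -30.3
yaw need (tool, z down => -) -0.092
[-0.0641 -0.038  -0.9972] [0.3200764  0.05483417 0.1904901 ]
```

```bash
python3 -m handwheel '[{"hand":0.15,"dp":[0.001,0.001,0.004],"yaw":0},{"hand":1,"dp":[0,0,0],"yaw":0},{"hand":1,"dp":[0,0,0],"yaw":0},{"hand":1,"dp":[0,0,0],"yaw":0},{"hand":1,"dp":[0,0,0],"yaw":0},{"hand":1,"dp":[0,0,0],"yaw":0}]'
python3 -c "
from h import *
to(.4588,.2554,.005,-25);print(st()[1][:,2].round(4),r.sense()['ft_force'])"
python3 -m handwheel '[{"hand":1,"dp":[0,0,-0.006],"yaw":0},{"hand":1,"dp":[0,0,-0.012],"yaw":0},{"hand":1,"dp":[0,0,-0.016],"yaw":0},{"hand":1,"dp":[0,0,-0.018],"yaw":0},{"hand":1,"dp":[0,0,-0.018],"yaw":0},{"hand":1,"dp":[0,0,-0.018],"yaw":0},{"hand":1,"dp":[0,0,-0.012],"yaw":0},{"hand":1,"dp":[0,0,-0.005],"yaw":0},{"hand":1,"dp":[0,0,0],"yaw":0}]'
python3 -c "
from h import *
to(.496,-.388,.12,-25);print(st()[1][:,2].round(4))
p=snap('scene');show(p,'g5.png',(220,120,100,110),5)
print('red neck',axisfit(p,(440,260,60,60),.048,.061,.016,0),axisfit(p,(440,260,60,60),.048,.061,.016,178))
print('body',axisfit(p,(445,270,50,45),.010,.042,.023))
p=snap('top');P=cloud(p)
for c in ['red','blue','yellow']:
  for k in ('jar','lid'):
   for cf,b,m,q in find(f'{k}_{c}_mid',p,2):
    top=q[q[:,2]>np.percentile(q[:,2],95)-.006]; print(k,c,cf,b,circ(top),top[:,2].mean().round(3))
"
```

```text
time_s: 71.15
tool_pos: [0.4595, 0.2548, 0.0063]
eef_rot: [0.026, 0.965, -0.261, -0.025]
ft_force: [-0.2, -0.7, -0.2]
opening: 0.041
tcp [0.4595 0.2548 0.0063] t 71.15 dtool [-0.0008 -0.0002  0.0013]
jaw deg -30.3
yaw need (tool, z down => -) -0.093
[-0.0628 -0.0374 -0.9973] [-0.16632832 -0.66884079 -0.1503519 ]
time_s: 72.05
tool_pos: [0.4669, 0.2592, 0.1207]
eef_rot: [0.025, 0.965, -0.261, -0.025]
ft_force: [-0.5, -0.1, -0.8]
opening: 0.0409
tcp [0.4669 0.2592 0.1207] t 72.05 dtool [0.3515 0.5438 0.0224]
jaw deg -30.3
yaw need (tool, z down => -) -0.093
[-0.0605 -0.0362 -0.9975]
red neck (array([ 0.4962, -0.3899]), 138) (None, 2)
body (array([ 0.4989, -0.3893]), 466)
jar red 0.69 [493.4, 202.3, 19.1, 21.2] (array([ 0.4958, -0.3864]), 0.0163) 0.06
lid blue 0.58 [463.7, 201.6, 20.9, 14.3] (array([ 0.5082, -0.2962]), 0.0221) 0.065
jar yellow 0.45 [423.4, 198.1, 8.9, 17.6] (array([ 0.5195, -0.1965]), 0.0163) 0.044
lid yellow 0.63 [322.5, 200.1, 16.9, 16.9] (array([0.5241, 0.0659]), 0.0213) 0.015
lid yellow 0.56 [431.2, 195.7, 15.5, 16.0] (array([ 0.5224, -0.2118]), 0.0217) 0.065
```

View pics/g5.png

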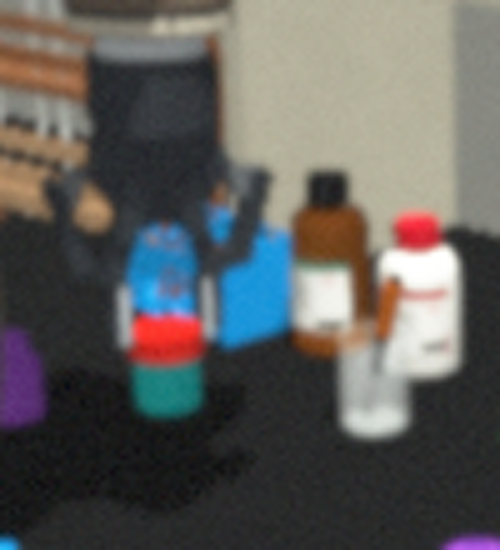

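```bash
python3 -m handwheel '[{"hand":1,"dp":[0.006,0.009,0],"yaw":0},{"hand":1,"dp":[0.011,0.018,0],"yaw":0},{"hand":1,"dp":[0.017,0.026,0],"yaw":0},{"hand":1,"dp":[0.019,0.03,0],"yaw":0},{"hand":1,"dp":[0.019,0.03,0],"yaw":0},{"hand":1,"dp":[0.019,0.03,0],"yaw":0},{"hand":1,"dp":[0.019,0.03,0],"yaw":0},{"hand":1,"dp":[0.019,0.03,0],"yaw":0},{"hand":1,"dp":[0.019,0.03,0],"yaw":0},{"hand":1,"dp":[0.019,0.03,0],"yaw":0},{"hand":1,"dp":[0.019,0.03,0],"yaw":0},{"hand":1,"dp":[0.019,0.03,0],"yaw":0},{"hand":1,"dp":[0.019,0.03,0],"yaw":0},{"hand":1,"dp":[0.019,0.03,0],"yaw":0},{"hand":1,"dp":[0.019,0.03,0],"yaw":0},{"hand":1,"dp":[0.017,0.026,0],"yaw":0},{"hand":1,"dp":[0.011,0.018,0],"yaw":0},{"hand":1,"dp":[0.006,0.009,0],"yaw":0},{"hand":1,"dp":[0,0,0],"yaw":0},{"hand":1,"dp":[0,0,0],"yaw":0}]'
python3 -c "
from h import *
to(.4963,-.3885,.09,-25);print(st()[1][:,2].round(4),r.sense()['opening'])"
```

```text
time_s: 74.45
tool_pos: [0.48, -0.3237, 0.1368]
eef_rot: [0.027, 0.965, -0.261, -0.028]
ft_force: [-0.1, -0.3, -1.0]
opening: 0.041
tcp [ 0.48   -0.3237  0.1368] t 74.45 dtool [0.0486 0.0446 0.048 ]
jaw deg -30.3
yaw need (tool, z down => -) -0.093
[-0.0676 -0.0377 -0.997 ] 0.040991079983798515
```

```bash
python3 -m handwheel '[{"hand":1,"dp":[0.007,0.006,0],"yaw":0},{"hand":1,"dp":[0.013,0.012,0],"yaw":0},{"hand":1,"dp":[0.013,0.012,0.004],"yaw":0},{"hand":1,"dp":[0.01,0.009,0.01],"yaw":0},{"hand":1,"dp":[0.004,0.004,0.014],"yaw":0},{"hand":1,"dp":[0,0,0.01],"yaw":0},{"hand":1,"dp":[0,0,0.004],"yaw":0},{"hand":1,"dp":[0,0,0],"yaw":0},{"hand":1,"dp":[0,0,0],"yaw":0}]'
python3 -c "
from h import *
to(.4963,-.3885,.08,-25);print(st()[1][:,2].round(4),r.sense()['opening'])
p=snap('scene');show(p,'g6.png',(410,190,100,110),5)
print('neck',axisfit(p,(440,260,60,60),.048,.061,.016,0))
print('lid',axisfit(p,(440,230,60,60),.078,.1,.022,0))"
```

```text
time_s: 75.35
tool_pos: [0.4963, -0.3844, 0.0902]
eef_rot: [0.026, 0.965, -0.258, -0.03]
ft_force: [-0.1, -0.6, 0.1]
opening: 0.0413
tcp [ 0.4963 -0.3844  0.0902] t 75.35 dtool [0.0025 0.0029 0.0103]
jaw deg -30.0
yaw need (tool, z down => -) -0.088
[-0.0714 -0.0344 -0.9969] 0.04126917408628501
neck (array([ 0.4963, -0.3894]), 138)
lid (array([ 0.4951, -0.3818]), 206)
```

View pics/g6.png

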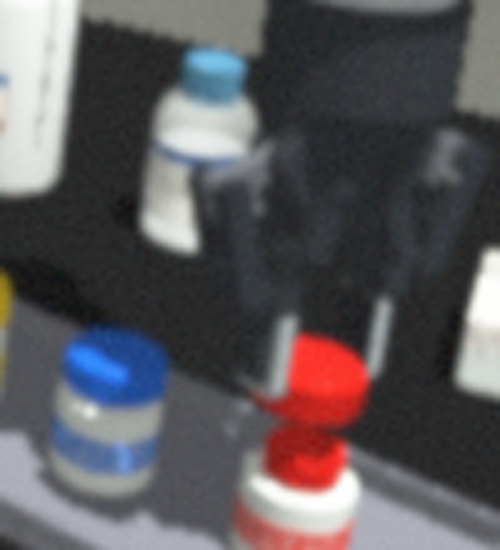

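```bash
python3 - <<'E'
from h import *
p=snap('scene')
def topplane(p,box,col,zlo):
    l,t,w,h=box;P=cloud(p)[t:t+h,l:l+w].reshape(-1,3);F=p['frame'][t:t+h,l:l+w].reshape(-1,3)
    H=cv2.cvtColor(F[None],cv2.COLOR_RGB2HSV)[0].astype(int); m=((abs(H[:,0]-col)<10)|(abs(H[:,0]-180-col)<10))&(H[:,1]>130)&(P[:,2]>zlo)
    q=P[m]; rng=np.random.default_rng(0); best=None
    for _ in range(400):
        a=q[rng.choice(len(q),3,0)];n=np.cross(a[1]-a[0],a[2]-a[0]);n/=np.linalg.norm(n)+1e-12
        if abs(n[2])<.8: continue
        k=abs((q-a[0])@n)<.0015
        if best is None or k.sum()>best.sum(): best=k
    q=q[best];c=q.mean(0);n=np.linalg.svd(q-c)[2][2];n*=np.sign(n[2]);return c.round(4),n.round(3),len(q),circ(q)
print('held red',topplane(p,(455,245,40,35),0,.075))
print('blue seated',topplane(p,(415,250,40,30),112,.05))
print('yellow seated',topplane(p,(385,230,30,30),26,.05))
print(st()[1].round(3))
E
```

```text
held red (array([ 0.4972, -0.3915,  0.0998]), array([ 0.004, -0.009,  1.   ]), 130, (array([ 0.4975, -0.3892]), 0.023))
blue seated (array([ 0.5073, -0.3   ,  0.0652]), array([-0.013, -0.015,  1.   ]), 141, (array([ 0.5078, -0.2994]), 0.0229))
yellow seated (array([ 0.521 , -0.2156,  0.0652]), array([-0.006, -0.001,  1.   ]), 126, (array([ 0.5208, -0.2149]), 0.0228))
[[ 0.865 -0.497 -0.071]
 [-0.5   -0.865 -0.035]
 [-0.044  0.066 -0.997]]
```

```bash
python3 - <<'E'
from h import *
p=snap('scene')
def proj(p,X):
    K=p['camera_matrix'];T=p['T'];c=(np.atleast_2d(X)-T[:3,3])@T[:3,:3];return np.c_[K[0,0]*c[:,0]/-c[:,2]+K[0,2],K[1,1]*c[:,1]/c[:,2]+K[1,2]]
a=np.linspace(0,2*np.pi,60)
def ext(c,r,z0,z1):
    X=np.vstack([np.c_[c[0]+r*np.cos(a),c[1]+r*np.sin(a),np.full(60,z)] for z in(z0,z1)]);q=proj(p,X);return q.min(0).round(1),q.max(0).round(1)
H=cv2.cvtColor(p['frame'],cv2.COLOR_RGB2HSV).astype(int);m=((H[...,0]<10)|(H[...,0]>170))&(H[...,1]>130)
sub=np.zeros_like(m);sub[245:292,455:495]=m[245:292,455:495]
for v in range(254,292,2):
    u=np.where(sub[v])[0]; print(v,(u.min(),u.max()) if len(u) else None)
print('lid@TCP',ext((.4963,-.3844),.022,.0838,.0998)); print('neck',ext((.4963,-.3885),.016,.046,.062))
E
```

```text
254 None
256 (np.int64(470), np.int64(473))
258 (np.int64(469), np.int64(479))
260 (np.int64(469), np.int64(481))
262 (np.int64(468), np.int64(482))
264 (np.int64(468), np.int64(482))
266 (np.int64(468), np.int64(483))
268 (np.int64(468), np.int64(483))
270 (np.int64(462), np.int64(483))
272 (np.int64(465), np.int64(482))
274 (np.int64(467), np.int64(480))
276 (np.int64(465), np.int64(477))
278 (np.int64(463), np.int64(478))
280 (np.int64(463), np.int64(478))
282 (np.int64(463), np.int64(478))
284 (np.int64(464), np.int64(477))
286 (np.int64(467), np.int64(476))
288 None
290 None
lid@TCP (array([458.8, 256.9]), array([482.3, 274.9]))
neck (array([461.1, 274.1]), array([478.2, 289.1]))
```

```bash
python3 -m handwheel '[{"hand":1,"dp":[0.002,0.002,0.003],"yaw":0},{"hand":1,"dp":[0,0,0.006],"yaw":0},{"hand":1,"dp":[0,0,0.003],"yaw":0},{"hand":1,"dp":[0,0,0],"yaw":0},{"hand":1,"dp":[0,0,0],"yaw":0}]'
python3 -c "
from h import *
to(.4963,-.3882,.059,-25);print(st()[1][:,2].round(4),r.sense()['opening'])
p=snap('scene');show(p,'g7.png',(410,190,100,110),5)"
```

```text
time_s: 76.0
tool_pos: [0.4972, -0.3884, 0.0789]
eef_rot: [0.026, 0.965, -0.258, -0.029]
ft_force: [0.5, 0.2, 0.0]
opening: 0.0411
tcp [ 0.4972 -0.3884  0.0789] t 76.0 dtool [-0.     -0.001   0.0199]
jaw deg -30.0
yaw need (tool, z down => -) -0.088
[-0.069  -0.0363 -0.997 ] 0.04113734616472197
```

View pics/g7.png

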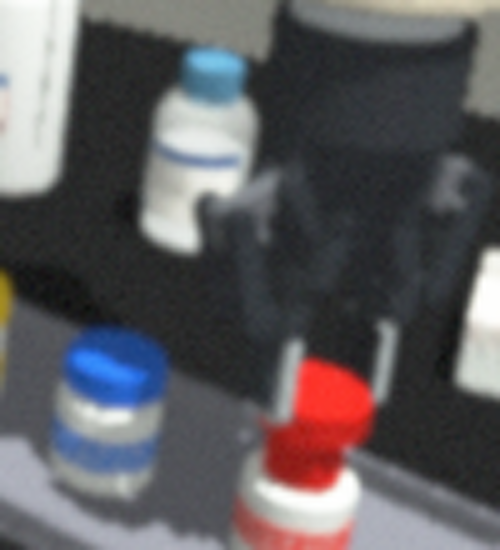

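```bash
python3 -m handwheel '[{"hand":1,"dp":[-0.001,-0.001,0.004],"yaw":0},{"hand":1,"dp":[0,0,0.006],"yaw":0},{"hand":1,"dp":[0,0,0.005],"yaw":0},{"hand":1,"dp":[0,0,0.002],"yaw":0},{"hand":1,"dp":[0,0,0],"yaw":0}]'
python3 -c "
from h import *
to(.4963,-.3882,.059,-25);print(r.sense()['ft_force'],r.sense()['opening'])
p=snap('scene');show(p,'g8.png',(410,190,100,110),5)"
```

```text
time_s: 76.55
tool_pos: [0.4954, -0.3874, 0.0603]
eef_rot: [0.026, 0.965, -0.258, -0.029]
ft_force: [-0.3, -0.8, -1.3]
opening: 0.0411
tcp [ 0.4954 -0.3874  0.0603] t 76.55 dtool [0.0012 0.0002 0.0013]
jaw deg -30.0
yaw need (tool, z down => -) -0.088
[-0.32188537 -0.76427425 -1.33649321] 0.041063041451694406
```

View pics/g8.png

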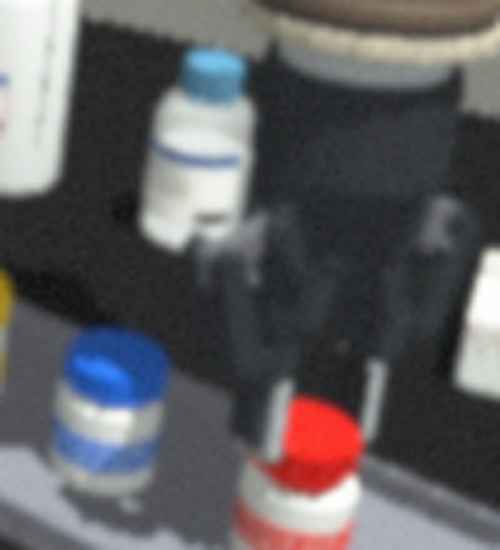

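```bash
python3 -m handwheel '[{"hand":1,"dp":[0,0,0.002],"yaw":0},{"hand":1,"dp":[0,0,0],"yaw":0},{"hand":0.3,"dp":[0,0,0],"yaw":0},{"hand":0.3,"dp":[0,0,0],"yaw":0},{"hand":0.3,"dp":[0,0,0],"yaw":0},{"hand":0.3,"dp":[0,0,-0.007],"yaw":0},{"hand":0.3,"dp":[0,0,-0.013],"yaw":0},{"hand":0.15,"dp":[0,0,-0.018],"yaw":0},{"hand":0.15,"dp":[0,0,-0.018],"yaw":0},{"hand":0.15,"dp":[0,0,-0.018],"yaw":0},{"hand":0.15,"dp":[0,0,-0.01],"yaw":0},{"hand":0.15,"dp":[0,0,-0.005],"yaw":0},{"hand":0.15,"dp":[0,0,0],"yaw":0}]'
python3 -c "
from h import *
to(.5,0,.16);print(st()[1][:,2].round(4))
p=snap('scene');show(p,'h1.png',(370,190,140,140),5)"
```

```text
time_s: 77.9
tool_pos: [0.5029, -0.3845, 0.1567]
eef_rot: [0.027, 0.965, -0.258, -0.027]
ft_force: [-0.7, 0.6, 0.6]
opening: 0.0728
tcp [ 0.5029 -0.3845  0.1567] t 77.9 dtool [-0.1948 -0.3311 -0.0179]
jaw deg -30.0
[-0.0658 -0.0385 -0.9971]
```

View pics/h1.png

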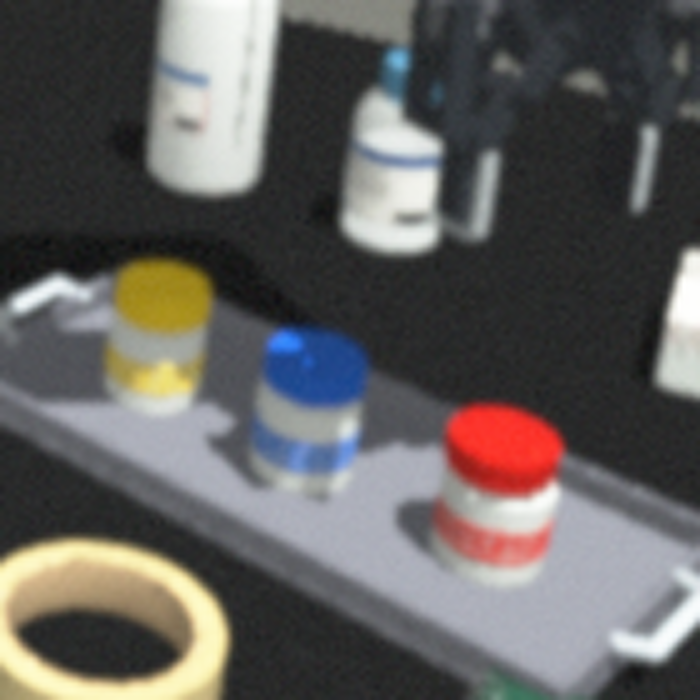

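```bash
python3 -m handwheel '[{"hand":0.15,"dp":[-0.006,-0.01,-0.01],"yaw":0},{"hand":0.15,"dp":[-0.012,-0.02,-0.01],"yaw":0},{"hand":0.15,"dp":[-0.018,-0.03,-0.01],"yaw":0},{"hand":0.15,"dp":[-0.018,-0.03,-0.01],"yaw":0},{"hand":0.15,"dp":[-0.018,-0.03,0],"yaw":0},{"hand":0.15,"dp":[-0.018,-0.03,0],"yaw":0},{"hand":0.15,"dp":[-0.018,-0.03,0],"yaw":0},{"hand":0.15,"dp":[-0.018,-0.03,0],"yaw":0},{"hand":0.15,"dp":[-0.018,-0.03,0],"yaw":0},{"hand":0.15,"dp":[-0.018,-0.03,0],"yaw":0},{"hand":0.15,"dp":[-0.012,-0.02,0],"yaw":0},{"hand":0.15,"dp":[-0.006,-0.01,0],"yaw":0},{"hand":0.15,"dp":[0,0,0],"yaw":0},{"hand":0.15,"dp":[0,0,0],"yaw":0}]'
python3 - <<'E'
from h import *
def topplane(p,box,col,zlo):
    l,t,w,h=box;P=cloud(p)[t:t+h,l:l+w].reshape(-1,3);F=p['frame'][t:t+h,l:l+w].reshape(-1,3)
    H=cv2.cvtColor(F[None],cv2.COLOR_RGB2HSV)[0].astype(int); m=((abs(H[:,0]-col)<10)|(abs(H[:,0]-180-col)<10))&(H[:,1]>110)&(P[:,2]>zlo)&(P[:,2]<.075)
    q=P[m]; rng=np.random.default_rng(0); best=None
    for _ in range(400):
        a=q[rng.choice(len(q),3,0)];n=np.cross(a[1]-a[0],a[2]-a[0]);n/=np.linalg.norm(n)+1e-12
        if abs(n[2])<.8: continue
        k=abs((q-a[0])@n)<.0015
        if best is None or k.sum()>best.sum(): best=k
    q=q[best];c=q.mean(0);n=np.linalg.svd(q-c)[2][2];n*=np.sign(n[2]);return c.round(4),n.round(3),len(q),circ(q)
print(r.sense()['tool_pos'])
p=snap('scene')
for n,b,c in (('red',(455,260,40,40),0),('blue',(415,250,40,30),112),('yellow',(385,230,30,30),26)): print(n,topplane(p,b,c,.055))
for n,b in (('red',(450,280,40,35)),('blue',(415,262,40,30)),('yellow',(388,245,28,35))): print(n,'body',axisfit(p,b,.012,.04,.023))
t=snap('top'); show(t,'h2.png')
for c in ['red','blue','yellow']:
   for cf,b,m,q in find(f'lid_{c}_mid',t,3):
    top=q[q[:,2]>np.percentile(q[:,2],95)-.006]; print(c,cf,b,circ(top),top[:,2].mean().round(3))
for k in('timer','vial_1','beaker_mid'):
   for cf,b,m,q in find(k,t,1):
    top=q[q[:,2]>np.percentile(q[:,2],95)-.006]; print(k,cf,b,circ(top))
show(p,'h3.png',(240,130,200,170),4)
E
```

```text
time_s: 79.35
tool_pos: [0.4874, -0.0021, 0.1868]
eef_rot: [0.026, 0.966, -0.256, -0.031]
ft_force: [0.1, 0.4, 0.3]
opening: 0.0725
[ 0.48738243 -0.00214045  0.18681487]
red (array([ 0.494 , -0.3883,  0.0652]), array([-0.002,  0.004,  1.   ]), 184, (array([ 0.4952, -0.3883]), 0.0223))
blue (array([ 0.5074, -0.3003,  0.0652]), array([ 0.002, -0.002,  1.   ]), 155, (array([ 0.5084, -0.3001]), 0.0225))
yellow (array([ 0.521 , -0.2157,  0.0652]), array([-0.02 , -0.006,  1.   ]), 122, (array([ 0.5208, -0.2155]), 0.0228))
red body (array([ 0.4981, -0.3897]), 312)
blue body (array([ 0.5096, -0.299 ]), 257)
yellow body (array([ 0.524, -0.213]), 231)
red 0.85 [498.3, 207.4, 17.3, 13.0] (array([ 0.4948, -0.386 ]), 0.0225) 0.065
blue 0.77 [465.7, 200.9, 18.2, 15.3] (array([ 0.4969, -0.1864]), 0.133) 0.077
timer 0.6 [250.6, 155.1, 17.0, 5.9] (array([0.639 , 0.2324]), 0.0047)
vial_1 0.18 [405.6, 181.9, 130.1, 60.7] (array([ 0.4905, -0.2637]), 0.2131)
beaker_mid 0.67 [241.9, 147.2, 21.9, 24.4] (array([0.6578, 0.2688]), 0.0256)
```

View pics/h2.png

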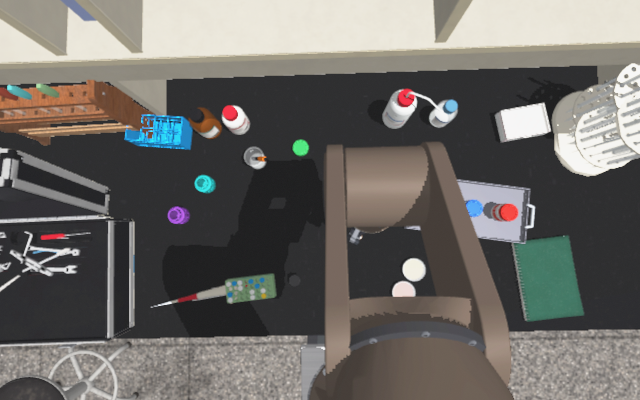

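View pics/h3.png

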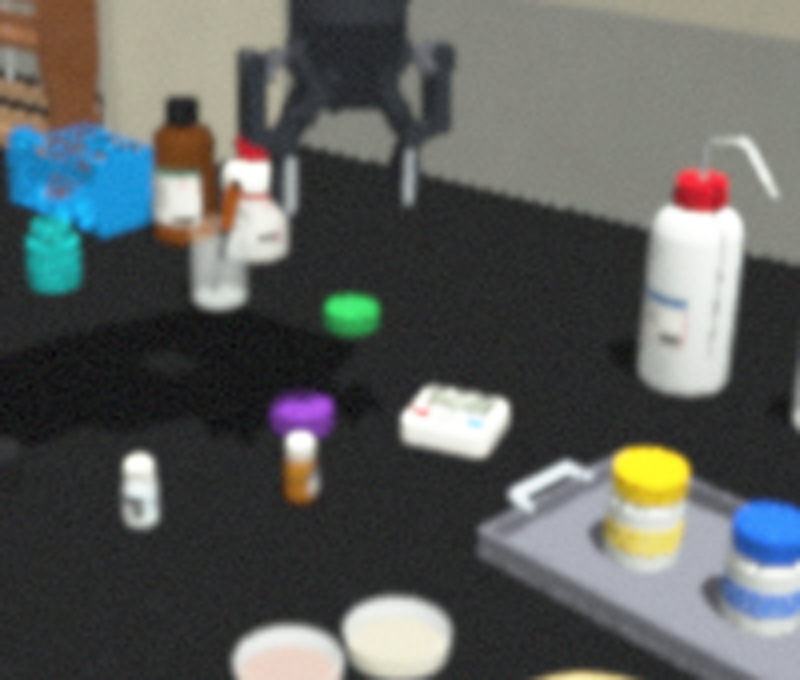

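Final views: all three lids are level with their tops at z 0.065, the timer and vial are where they started, and the probe is in the beaker. No green jar shows anywhere. Handing in.

```bash
python3 -c "
from rig import r
print(r.close_job())"
```

```text
the job is handed in; nothing more can be done
None
```

The job is done and was handed in at about 79 s, with no verdict reported back. The probe stands lower end down in the glass beaker. The red, blue and yellow jars stand in the grey tray, each with its own lid on. No green jar was out, so the green lid stayed where it was.

**Last checks:**
- **Lids:** all three tops are level to about 1° at z ≈ 0.065 m, which matches a fully seated lid. In the camera fits the lid and jar axes differ by about 1–4 mm. The two cameras disagree with each other by 2–3 mm, so I relied on the loose skirt, which allows only about 3 mm of play.
- **Beaker and probe:** the beaker is upright and where it was, with the dark end of the probe down inside it.
- **Timer and brown vial:** both look unmoved in the last scene picture. The arm hid them in the last top view, and the trained network's readings for them there were wrong, so I ignored those.

**What went wrong on the way:**
- The first grip on the probe missed and had to be repeated.
- While I was carrying the red jar, joint 6 reached its range stop and tilted the tool about 14°. I turned it back before setting the jar down.
- A tool tilt of roughly 2.5–4.5° remained after that; it did not affect the placings.

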